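# Gauge the sunk level of a set cement sample

## Task

Measure how far the hardened cement in the tall clear beaker has sunk below the rim: lift the depth gauge off the dish by its base beam (never carry it hanging by the rod), set it down gently, flat across the middle of the beaker's rim, and let go of it. Then take the rod by its head and lower it gently until it touches the cement, and press the lock lever down flat to lock the rod at that reading. Leave the gauge standing on the beaker, and everything else where it is.

Things in the scene. Friction and masses are not known exactly. Their poses are not given: they have to be found in the camera images.
- gauge: Loose depth gauge, 0.42 kg. Origin: centre of its beam's underside; x across the beam, y along it, z up. Metal beam 180 mm long (y), 26 wide (x), 20 high; dark guide block at the middle (y -20 to +26 mm, up to 38 mm above the underside) round the upright 8 mm rod. It starts lying across the dish, underside on the dish's rim. Lock lever on the +y side; the -y half is bare.
- gauge_end (a point): Point on the middle of the beam's top face, 74 mm from the rod towards the bare -y end (20 mm above the underside): a clear place to grip the beam, across its 26 mm width.
- rod (a joint): How far the rod's tip stands below the underside of the beam, m: 0 (tip level with the underside, upper stop) to 0.092. It starts at 0.008 to 0.028. Friction (about 2 N) holds it wherever it is left while the lever is up, and it slides when pushed harder; with the lever flat a shoe clamps it hard. Friction does not carry the beam: lifted by the rod, the beam slips down to the stop.
- rod_head (a point): Centre of the rod's knurled dark steel head, a cylinder 26 mm in diameter and 22 mm high on top of the rod; it stands 140 mm minus the rod value above the beam's underside.
- rod_tip (a point): Centre of the rod's flat lower end, 140 mm below point rod_head.
- lever (a joint): Angle of the cam lock lever, rad: 0 = raised 26 degrees, unlocked (start); 0.45 = pressed flat along the beam, fully locked (end stop). 1 to 3 N pressed straight down on its thumb roll moves it; it stays where it is left.
- lever_tip (a point): Centre of the round thumb roll at the lever's free end: a cylinder 10 mm in diameter and 22 mm long along the gauge's x. The lever turns about an axis along the gauge's x, 17 mm towards +y from the rod and 30 mm above the beam's underside. Raised, this point is 50 mm from the rod's axis and 47 mm above the underside; flat, 54 mm and 31 mm.
- beaker: Tall clear beaker, loose, 0.75 kg with its contents, outside diameter 92 mm, height 125 mm, wall 3.5 mm, no spout. Origin: centre of its underside; z up. Hardened grey cement fills its lower part.
- beaker_rim (a point): Centre of the beaker's mouth, level with the rim, 125 mm above its underside.
- cement_top (a point): Centre of the cement's flat hard top face, 84 mm in diameter, somewhere from 54 to 80 mm below the rim; each sample differs.
- dish: Low empty glass dish, loose, 0.35 kg, outside diameter 112 mm, height 65 mm; origin: centre of its underside. The gauge starts lying across it. It and the beaker may stand on either side.
- jar: Bystander: glass jar with a green cap, 100 mm in diameter, 116 mm high, beyond the work; origin: centre of its underside.
- small_beaker: Bystander: small empty glass beaker, 54 mm in diameter, 72 mm high, beyond the work; origin: centre of its underside.
- reagent: Bystander: amber bottle with a black cap, 64 mm in diameter, 135 mm high, beyond the work; origin: centre of its underside.
- spatula: Bystander: spatula 190 mm long lying on the bench between the dish and the beaker; origin: near its middle, on the bench.
Not all that is in view belongs to the job. What is shaped like the gauge but green is not meant.

How it is judged:
By the outcome, as a careful person would: the job done as asked, in the order asked, and still so for the second after the job is handed in, with the robot touching nothing.
It also fails if it takes over 54 s, if anything falls off the work surface, if the arm or the gripper's body presses on something with over 40 N, if the wrist force passes 120 N, or if a joint passes its speed limit or range.

## Robot

A 6-joint arm with a two-finger parallel gripper is mounted at the origin on the work surface. World frame = base frame: x ahead of the robot, y to its left, z up, the work surface at z = 0. Lengths are in mm, angles in rad, forces in N, time in s.
With the tool pointing down it reaches from about 400 to 925 mm from the base axis. Payload 12.5 kg.
Tool frame: the origin (TCP) lies at the centre of the arm's flange, where the gripper is bolted on; the fingertips stand 190 mm ahead of it and the grasp point (between the pads) lies 171 mm ahead of it; z points along the fingers, y is the direction in which the jaws open and shut (so a half turn about z gives the same grasp; the last joint's range is limited). The gripper opens to 95 mm and grips with 3 to 60 N. Pads are 20 mm wide; open, the fingers measure 119 mm over their backs; the gripper's body (75 mm by 180 mm) begins 59 mm behind the grasp point.
Start: joints at [-1.448, 0.491, 1.559, -0, 1.092, -0.106], TCP at [141.775, -608.707, 404.761] pointing down, gripper open.
Joint ranges: [-3.1, 3.1], [-0.84, 2.19], [0.05, 2.79], [-1.13, 4.28], [0.06, 2.93], [-2.69, 2.69]. Speed limits (rad/s): [2.22, 2.22, 2.79, 3.14, 3.14, 3.14].

## Interface

Orientations are given as [roll, pitch, yaw] about the fixed x, y, z axes, in that order (R = Rz(yaw) Ry(pitch) Rx(roll)).
In Python, from cell import env gives the robot as it stands.
- The arm moves only by the shell command python3 -m pendant 'ROWS'. ROWS is JSON, a list of rows, each an object of numbers: "x", "y", "z": the shift along the tool's x, y, z in units of 150 mm (1.0 is 150 mm); "rx", "ry", "rz": the turn, a rotation vector about the tool's x, y, z in units of 45 degrees (1.0 is 45 degrees); "jaw": the opening, from 0 (shut) to 1 (fully open). In form: [{"x": .., "y": .., "z": .., "rx": .., "ry": .., "rz": .., "jaw": ..}, ...]. A call has 1 to 10 rows; each row is the pose to reach, as a shift and turn from the pose commanded when the call began, along the tool's axes at that moment; what a row does not reach only later rows make up. A row lasts 1/8 s, in which the tool goes at most 62.5 mm and 10.7 degrees, less where a joint would pass 70% of its speed; a pose out of reach is approached as far as the arm can. A call with a number of a shift or a turn outside -1 to 1 is refused whole. A call with a gripper value outside its range is refused whole. The fingers move at their own pace and stop on an object; the grip force is fixed at half the most. Time passes only in rows, so rows that repeat a pose let the fingers close. It gives the time, the measured TCP pose, the force and the opening at its end, in the units of the state.
- env.state(): the state, without advancing time (a new reading comes with each control period).
- env.read_camera(name): name is "scene" or "side" or "wrist"; returns a dict with "img" (480x640x3 uint8, red, green, blue), "fx", "fy", "cx", "cy" (pixels), "rvec" (rotation vector, rad) and "tvec" (3), from world to camera coordinates, as OpenCV has them. Camera axes: x right, y down, z forward; pixel columns grow to the right and rows downward; lengths in mm; the calibration is good to about 2 mm. A picture is of the moment at which its call begins. There is no depth.
- env.job_done(): hands the job in, once; it reports no verdict.
The state is a dict: "t": time; "joints": joint angles; "qvel": joint speeds; "tau": joint torques, N m; "eef_pos": TCP position; "tcp_rot": TCP orientation; "ft_force": force on the tool from outside, world axes, zero at the start; "moment": the same for the moment, N m; "opening": opening from 0.0 (shut) to 1.0 (fully open).
Only numpy, scipy, OpenCV 4.12 (cv2) and the standard library are available. Lean on these libraries where they do the work, as an engineer would, in place of code of your own. Each camera call takes 0.05 s, during which the arm holds its last target.

## Working session

There is one attempt and no reset: what is moved stays moved. The work goes in short steps, Python scripts to look and compute and a shell command to move; the robot and the scene stay as the last step left them, time stands still between calls to the robot, and variables do not carry over. Pictures are saved under pics/ and viewed, and the job is handed in when it is done.

```bash
ls; mkdir -p pics; python3 - <<'E'
from cell import env
import cv2
print(env.state())
for n in ["scene","side","wrist"]:
    c=env.read_camera(n); cv2.imwrite(f"pics/{n}0.png",c["img"][:,:,::-1]); print(n,{k:v for k,v in c.items() if k!="img"})
E
```

```text
pics
{'t': 0.0, 'joints': array([-1.44756035e+00,  4.91531444e-01,  1.55946309e+00,  1.30026649e-05,
        1.09169802e+00, -1.05593889e-01]), 'qvel': array([ 0.00078601,  0.00017553, -0.00129752, -0.00032168, -0.00040579,
        0.00182977]), 'tau': array([-2.61935102e-04, -6.12633276e+01, -2.58179355e+01,  6.92469534e-02,
        4.81931702e-02, -9.19216541e-05]), 'eef_pos': array([ 141.79526924, -608.65890733,  404.17440543]), 'tcp_rot': array([-3.14050010e+00, -1.27394276e-04,  2.28823795e-01]), 'ft_force': array([-0.95723801,  0.54246835, -0.63704029]), 'moment': array([ 0.0551885 , -0.0262938 ,  0.02756922]), 'opening': 1.0004919321389407}
scene {'fx': 466.76374696683894, 'fy': 466.76374696683894, 'cx': 323.96810559299297, 'cy': 241.77678788141264, 'rvec': array([ 2.10920532,  0.68568623, -0.32184681]), 'tvec': array([-467.84524127,  -78.9104056 , 1405.46879784])}
side {'fx': 479.4191323981355, 'fy': 479.4191323981355, 'cx': 317.17626326168937, 'cy': 237.9493376752567, 'rvec': array([ 0.224133  , -2.72852514,  1.41385393]), 'tvec': array([ 528.24739538,  183.44683466, 1094.93946253])}
wrist {'fx': 333.4154655315694, 'fy': 333.4154655315694, 'cx': 318.7432943276226, 'cy': 242.38743825617823, 'rvec': array([-2.27989546,  1.81217159,  0.25443074]), 'tvec': array([-625.09849312,  -30.13373182,  391.102399  ])}
```

View pics/scene0.png

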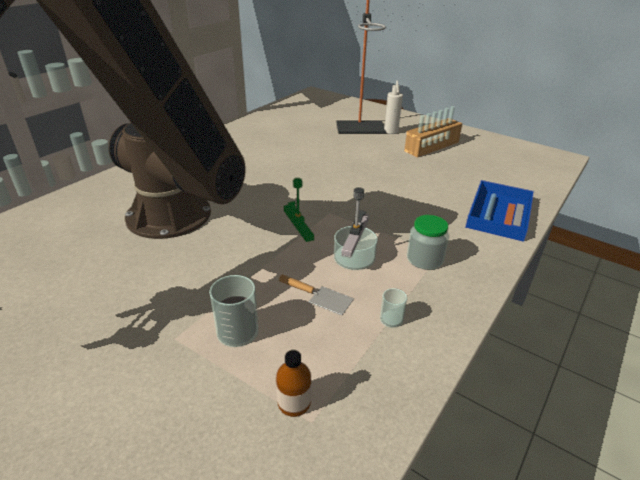

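View pics/side0.png

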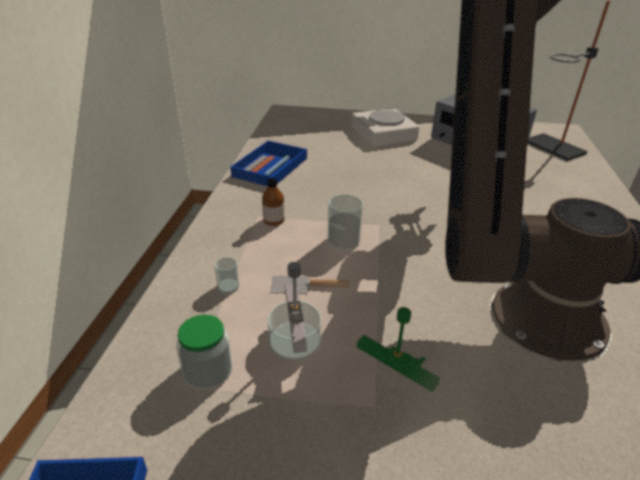

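View pics/wrist0.png

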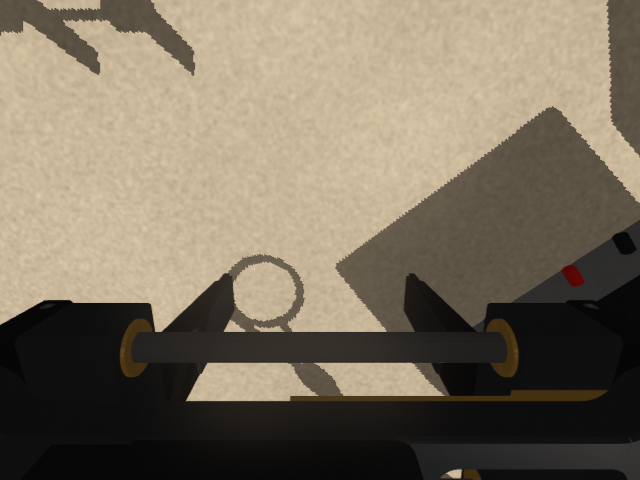

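The scene view has the gauge on the dish at about (355,235) and the beaker at (234,310). The side view has the gauge at (295,310) and the beaker at (345,222). The wrist camera only shows bare bench. I'll enlarge the two fixed views.

```bash
cat > h.py <<'E'
import numpy as np, cv2
from cell import env
def cap(n): return env.read_camera(n)
def crop(c,x0,y0,x1,y1,s,fn):
    im=c["img"][y0:y1,x0:x1,::-1]; im=cv2.resize(im,None,fx=s,fy=s,interpolation=cv2.INTER_CUBIC)
    for x in range((x0+9)//10*10,x1,10):
        cv2.line(im,((x-x0)*s,0),((x-x0)*s,6 if x%50 else 14),(0,0,255),1)
        if x%20==0: cv2.putText(im,str(x),((x-x0)*s+2,16),0,.4,(0,0,255),1)
    for y in range((y0+9)//10*10,y1,10):
        cv2.line(im,(0,(y-y0)*s),(6,(y-y0)*s),(0,0,255),1)
        if y%20==0: cv2.putText(im,str(y),(8,(y-y0)*s+4),0,.4,(0,0,255),1)
    cv2.imwrite(fn,im)
def P(c):
    R,_=cv2.Rodrigues(c["rvec"]); K=np.array([[c["fx"],0,c["cx"]],[0,c["fy"],c["cy"]],[0,0,1]])
    return K,R,np.asarray(c["tvec"]).reshape(3)
def proj(c,p):
    K,R,t=P(c); q=K@(R@np.asarray(p,float).T+t[:,None] if np.ndim(p)>1 else R@np.asarray(p,float)+t); return (q[:2]/q[2]).T
def ray(c,u,v):
    K,R,t=P(c); return -R.T@t, R.T@np.linalg.solve(K,[u,v,1.])
def onz(c,u,v,z):
    o,d=ray(c,u,v); return o+d*(z-o[2])/d[2]
def tri(obs):
    A=np.zeros((3,3));b=np.zeros(3)
    for c,u,v in obs:
        o,d=ray(c,u,v); d=d/np.linalg.norm(d); M=np.eye(3)-np.outer(d,d); A+=M;b+=M@o
    p=np.linalg.solve(A,b); return p,[np.round(proj(c,p)-[u,v],1) for c,u,v in obs]
E
python3 - <<'E'
from h import *
a=cap("scene");b=cap("side")
crop(a,310,170,400,280,6,"pics/sg.png"); crop(a,190,260,280,360,6,"pics/sb.png")
crop(b,250,250,340,360,5,"pics/dg.png"); crop(b,310,180,380,260,7,"pics/db.png")
E
```

```text
(no output)
```

View pics/sg.png

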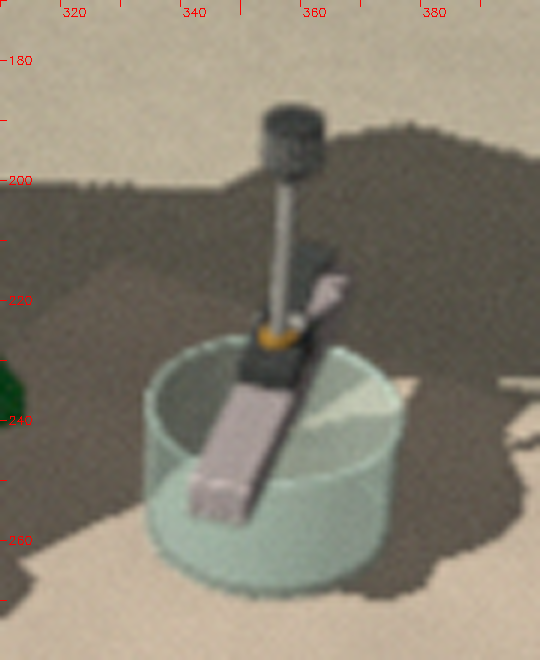

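View pics/sb.png

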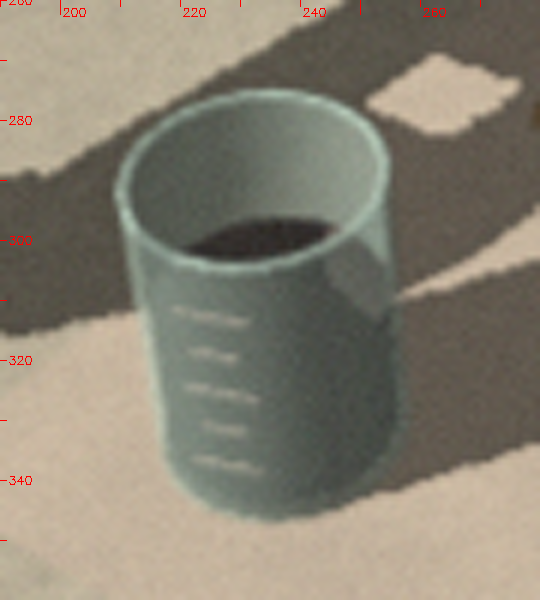

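View pics/dg.png

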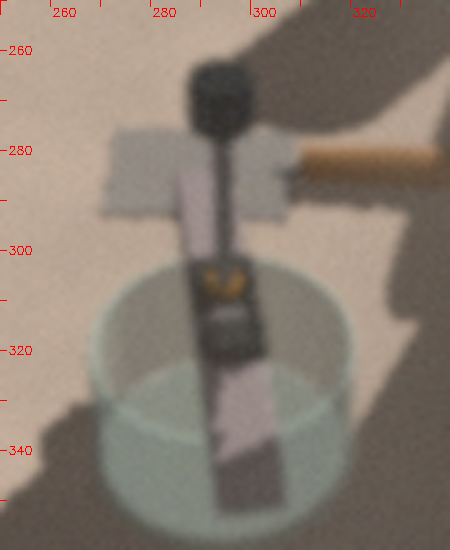

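View pics/db.png

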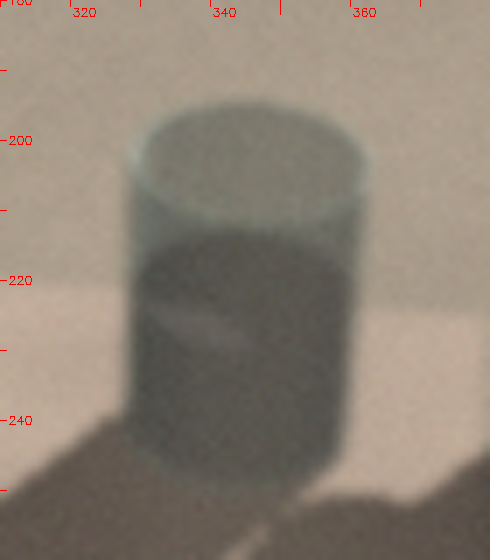

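```bash
python3 - <<'E'
from h import *
from scipy.optimize import least_squares
a=cap("scene");b=cap("side")
print("cams",ray(a,0,0)[0],ray(b,0,0)[0])
# beaker rim outline outer
th=np.linspace(0,2*np.pi,181)
def circ(c,x,y,z,r): return proj(c,np.stack([x+r*np.cos(th),y+r*np.sin(th),z+0*th],1))
def fit(r,h,ex):
    f=lambda p: np.concatenate([[circ(c,p[0],p[1],h,r)[:,k].min()-lo, circ(c,p[0],p[1],h,r)[:,k].max()-hi] for c,k,lo,hi in ex]).ravel()
    s=least_squares(f,[500,0]); print(s.x,np.round(s.fun,1)); return s.x
print("beaker scene",fit(46,125,[(a,0,209.3,254.8),(a,1,274.6,305.4)]))
fit(46,125,[(b,0,328.5,362),(b,1,194,212)])
bk=fit(46,125,[(a,0,209.3,254.8),(a,1,274.6,305.4),(b,0,328.5,362),(b,1,194,212)])
fit(56,65,[(a,0,333.8,377.3),(a,1,226,250.5)])
fit(56,65,[(b,0,268,320.5),(b,1,302,339.5)])
print("head",tri([(a,358.8,194),(b,294,270)]))
E
```

```text
cams [1054.10743412 -702.42867889  771.94561468] [408.730749   862.48495834 775.01570948]
[ 494.97138713 -218.5571353 ] [ 0.  -0.   0.4 -0.3]
beaker scene [ 494.97138713 -218.5571353 ]
[ 496.48264088 -217.70444005] [-0.8  0.8 -0.1  0. ]
[ 495.71977593 -218.6090625 ] [ 0.3  0.2  0.5 -0.2 -0.5  1.1 -0.3 -0.1]
[557.78088916 163.08330189] [ 0.3 -0.3 -0.2  0.2]
[557.16490711 166.58043287] [-0.9  0.9 -0.9  0.6]
head (array([556.52550264, 164.83970861, 195.5766687 ]), [array([-0.1, -0. ]), array([-0.2,  0. ])])
```

```bash
python3 - <<'E'
from h import *
from scipy.optimize import least_squares
a=cap("scene");b=cap("side")
for u,v in [(342.2,250.8),(350.8,251.2),(350,234.0),(358.5,234.5)]: print(onz(a,u,v,85))
for u,v in [(341.7,255.5),(350.2,257)]: print("bot",onz(a,u,v,65))
for u,v in [(282.5,283),(293,283)]: print("b",onz(b,u,v,85))
H=np.array([556.5,164.8])
def corners(x,y,w):
    c,s=np.cos(w),np.sin(w); out={}
    L=[(-13,-90,20),(13,-90,20),(-13,90,20),(13,90,20),(0,54-4,47),(-13,-90,0),(13,-90,0),(-13,90,0),(13,90,0)]
    return [(x+c*p-s*q,y+s*p+c*q,65+r) for p,q,r in L]
for w in np.radians([-10,0,10,20]):
    print(np.degrees(w),np.round(proj(a,np.array(corners(*H,w))),0).tolist(),np.round(proj(b,np.array(corners(*H,w))),0).tolist())
E
```

```text
[575.08813918  72.55533504  85.        ]
[592.78716169  83.85737984  85.        ]
[551.50706694 144.23649006  85.        ]
[570.1597669  155.54490902  85.        ]
bot [570.85149865  78.2660147   65.        ]
bot [591.02911183  85.86249306  65.        ]
b [600.46563274  80.14926062  85.        ]
b [577.75886059  76.19252221  85.        ]
-10.0 [[328.0, 243.0], [335.0, 247.0], [375.0, 216.0], [382.0, 220.0], [369.0, 215.0], [328.0, 249.0], [335.0, 254.0], [374.0, 222.0], [381.0, 226.0]] [[315.0, 286.0], [304.0, 284.0], [284.0, 345.0], [271.0, 342.0], [285.0, 319.0], [315.0, 293.0], [304.0, 290.0], [284.0, 352.0], [272.0, 349.0]]
0.0 [[332.0, 246.0], [341.0, 250.0], [369.0, 214.0], [378.0, 218.0], [367.0, 214.0], [332.0, 252.0], [340.0, 256.0], [369.0, 221.0], [377.0, 224.0]] [[308.0, 284.0], [297.0, 283.0], [292.0, 346.0], [279.0, 344.0], [289.0, 320.0], [308.0, 291.0], [297.0, 290.0], [292.0, 353.0], [279.0, 351.0]]
10.0 [[337.0, 248.0], [347.0, 251.0], [364.0, 213.0], [373.0, 216.0], [364.0, 213.0], [337.0, 255.0], [346.0, 258.0], [363.0, 219.0], [372.0, 222.0]] [[301.0, 283.0], [290.0, 283.0], [301.0, 346.0], [287.0, 346.0], [294.0, 320.0], [301.0, 290.0], [290.0, 290.0], [301.0, 353.0], [287.0, 353.0]]
20.0 [[343.0, 250.0], [353.0, 252.0], [358.0, 212.0], [368.0, 214.0], [361.0, 212.0], [343.0, 257.0], [353.0, 259.0], [358.0, 219.0], [367.0, 220.0]] [[294.0, 283.0], [282.0, 284.0], [309.0, 344.0], [295.0, 346.0], [298.0, 320.0], [294.0, 290.0], [283.0, 291.0], [309.0, 351.0], [295.0, 353.0]]
```

```bash
cat >> h.py <<'E'
from scipy.spatial.transform import Rotation as Ro
def plan(pos,yaw,st=None,tilt=None):
    """shift/turn in units from measured pose to TCP pos (world), tool down at yaw(deg)"""
    st=st or env.state(); R=Ro.from_euler("xyz",st["tcp_rot"]); 
    T=Ro.from_euler("xyz",[np.pi,0,np.radians(yaw)])
    d=R.inv().apply(np.asarray(pos)-st["eef_pos"])/150
    r=(R.inv()*T).as_rotvec(degrees=True)/45
    print("xyz",np.round(d,3),"rot",np.round(r,3),"t",round(st["t"],2))
E
python3 - <<'E'
from h import *
s=env.state();c=cap("wrist");o,d=ray(c,c["cx"],c["cy"])
R=Ro.from_euler("xyz",s["tcp_rot"]); print("cam in tool",R.inv().apply(o-s["eef_pos"]),"axis",R.inv().apply(d))
a=cap("scene");b=cap("side"); print("green",onz(a,298,240,0),tri([(a,297.5,183),(b,404,314)]))
plan([400,-450,440],58);plan([577,103,440],108)
E
```

```text
cam in tool [77.96799611  0.22822824 19.97047928] axis [-2.75483262e-01  5.52486925e-04  9.61305710e-01]
green [387.95051191 135.38229002   0.        ] (array([342.25098406, 193.29799815, 142.09323879]), [array([-0.3, -0.1]), array([-0.4,  0.2])])
xyz [ 1.917 -0.64  -0.235] rot [ 0.     0.    -0.998] t 0.6
xyz [ 3.902 -3.963 -0.235] rot [ 0.     0.    -2.109] t 0.6
```

```bash
cat >> h.py <<'E'
def gplan(g,yaw,tilt=0,off=171,quiet=0):
    st=env.state(); R=Ro.from_euler("xyz",st["tcp_rot"])
    T=Ro.from_euler("xyz",[np.pi,0,np.radians(yaw)])*Ro.from_euler("y",tilt,degrees=True)
    pos=np.asarray(g)-off*T.apply([0,0,1])
    d=R.inv().apply(pos-st["eef_pos"])/150; r=(R.inv()*T).as_rotvec(degrees=True)/45
    print("TCP",np.round(pos,1),"xyz",np.round(d,3),"rot",np.round(r,3),"F",np.round(st["ft_force"],1),"open",round(st["opening"],3),"t",round(st["t"],2))
E
python3 -m pendant '[{"x":1,"y":-0.4,"z":-0.3,"rz":-1},{"x":1,"y":-0.4,"z":-0.3,"rz":-1},{"x":1,"y":-0.4,"z":-0.3,"rz":-1},{"x":1,"y":-0.4,"z":-0.3,"rz":-1},{"x":1,"y":-0.4,"z":-0.3,"rz":-1}]'
python3 -c "
from h import *
gplan([579,94,150],108,15)"
```

```text
TCP [592.7  51.9 315.2] xyz [ 3.927 -3.608  0.597] rot [ 0.276  0.253 -2.095] F [-0.2 -0.5 -0.4] open 0.998 t 0.6invalid input
```

```bash

python3 -m pendant '[{"x":1,"y":-0.4,"z":-0.3,"rx":0,"ry":0,"rz":-1,"jaw":1},{"x":1,"y":-0.4,"z":-0.3,"rx":0,"ry":0,"rz":-1,"jaw":1},{"x":1,"y":-0.4,"z":-0.3,"rx":0,"ry":0,"rz":-1,"jaw":1},{"x":1,"y":-0.4,"z":-0.3,"rx":0,"ry":0,"rz":-1,"jaw":1},{"x":1,"y":-0.4,"z":-0.3,"rx":0,"ry":0,"rz":-1,"jaw":1}]'
python3 -c "
from h import *
gplan([579,94,150],108,15)"
```

```text
t: 1.23
eef_pos: [274.6, -516.0, 450.0]
tcp_rot: [3.141, 0.0, 1.016]
ft_force: [0.5, 0.0, 1.1]
opening: 1.0
TCP [592.7  51.9 315.2] xyz [ 4.335 -0.194  0.897] rot [ 0.145  0.313 -1.1  ] F [0.5 0.  1.1] open 1.0 t 1.23
```

```bash

python3 -m pendant '[{"x":1,"y":-0.5,"z":0,"rx":0,"ry":0,"rz":-1,"jaw":1},{"x":1,"y":-0.5,"z":0,"rx":0,"ry":0,"rz":-1,"jaw":1},{"x":1,"y":-0.5,"z":0,"rx":0,"ry":0,"rz":-1,"jaw":1},{"x":1,"y":-0.5,"z":0,"rx":0,"ry":0,"rz":-1,"jaw":1},{"x":1,"y":-0.5,"z":0,"rx":0,"ry":0,"rz":-1,"jaw":1}]'
python3 -c "
from h import *
gplan([579,94,150],108,15)"
```

```text
t: 1.85
eef_pos: [289.6, -349.4, 449.9]
tcp_rot: [3.142, 0.001, 1.797]
ft_force: [-0.1, -0.7, 1.0]
opening: 0.999
TCP [592.7  51.9 315.2] xyz [2.154 2.569 0.897] rot [ 0.015  0.334 -0.111] F [-0.1 -0.7  1. ] open 0.999 t 1.85
```

```bash

python3 -m pendant '[{"x":0.3,"y":0.5,"z":0,"rx":0,"ry":0.1,"rz":-0.1,"jaw":1},{"x":0.6,"y":0.9,"z":0,"rx":0,"ry":0.2,"rz":-0.1,"jaw":1},{"x":0.9,"y":1,"z":0,"rx":0,"ry":0.33,"rz":-0.1,"jaw":1},{"x":1,"y":1,"z":0,"rx":0,"ry":0.33,"rz":-0.1,"jaw":1},{"x":1,"y":1,"z":0,"rx":0,"ry":0.33,"rz":-0.1,"jaw":1}]'
python3 -c "
from h import *
gplan([579,94,150],108,15)"
```

```text
t: 2.48
eef_pos: [402.2, -168.3, 449.6]
tcp_rot: [3.133, -0.259, 1.877]
ft_force: [-0.3, 0.3, -0.1]
opening: 0.999
TCP [592.7  51.9 315.2] xyz [0.754 1.643 1.142] rot [ 0.014  0.003 -0.01 ] F [-0.3  0.3 -0.1] open 0.999 t 2.48
```

```bash

python3 -m pendant '[{"x":0.2,"y":0.5,"z":0,"rx":0,"ry":0,"rz":0,"jaw":1},{"x":0.3,"y":0.9,"z":0.2,"rx":0,"ry":0,"rz":0,"jaw":0.8},{"x":0.3,"y":1,"z":0.3,"rx":0,"ry":0,"rz":0,"jaw":0.6},{"x":0.3,"y":1,"z":0.3,"rx":0,"ry":0,"rz":0,"jaw":0.6}]'
python3 -c "
from h import *
gplan([579,94,120],108,15)"
```

```text
t: 2.98
eef_pos: [530.2, -71.6, 417.2]
tcp_rot: [3.134, -0.26, 1.877]
ft_force: [-1.3, 0.4, -0.6]
opening: 0.743
TCP [592.7  51.9 285.2] xyz [0.411 0.638 1.025] rot [ 0.012  0.002 -0.01 ] F [-1.3  0.4 -0.6] open 0.743 t 2.98
```

```bash

python3 -m pendant '[{"x":0.2,"y":0.3,"z":0.3,"rx":0,"ry":0,"rz":0,"jaw":0.6},{"x":0.41,"y":0.64,"z":0.7,"rx":0,"ry":0,"rz":0,"jaw":0.6},{"x":0.41,"y":0.64,"z":0.9,"rx":0,"ry":0,"rz":0,"jaw":0.6},{"x":0.41,"y":0.64,"z":0.9,"rx":0,"ry":0,"rz":0,"jaw":0.6}]'
python3 - <<'E'
from h import *
gplan([579,94,83],108,15)
w=cap("wrist");a=cap("scene");b=cap("side")
cv2.imwrite("pics/w1.png",w["img"][:,:,::-1]); crop(a,300,140,420,280,5,"pics/a1.png"); crop(b,220,220,340,360,5,"pics/b1.png")
E
```

```text
t: 3.48
eef_pos: [592.9, 47.3, 302.7]
tcp_rot: [3.137, -0.261, 1.877]
ft_force: [-0.7, 0.8, 1.1]
opening: 0.6
TCP [592.7  51.9 248.2] xyz [-0.065  0.006  0.359] rot [ 0.009  0.002 -0.01 ] F [-0.7  0.8  1.1] open 0.6 t 3.48
```

View pics/w1.png

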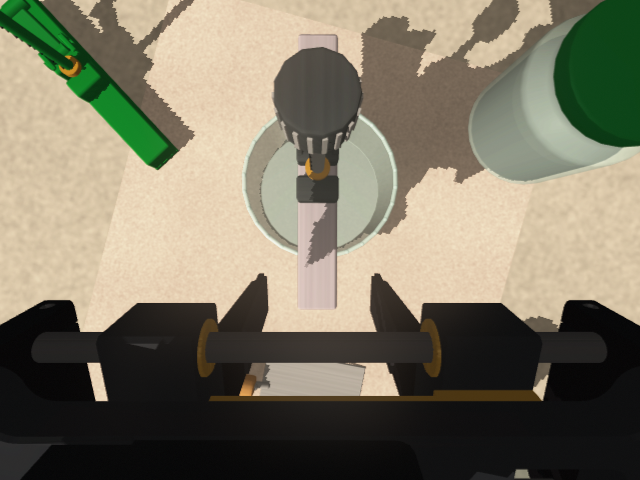

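View pics/a1.png

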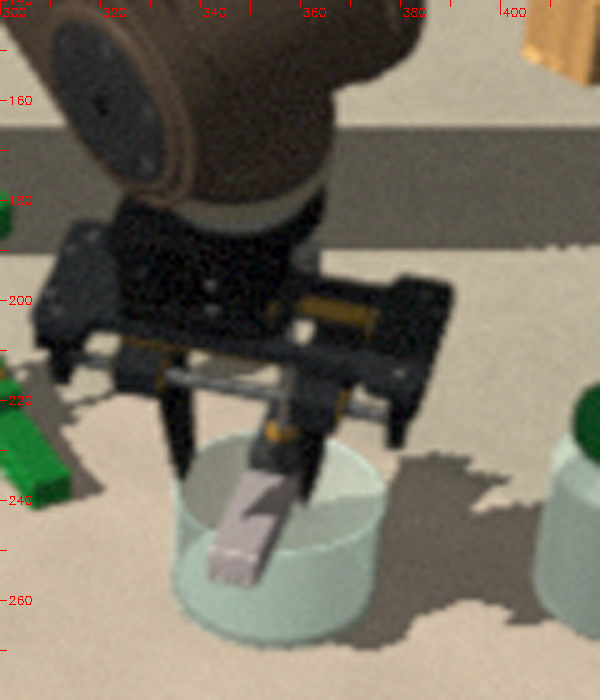

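View pics/b1.png

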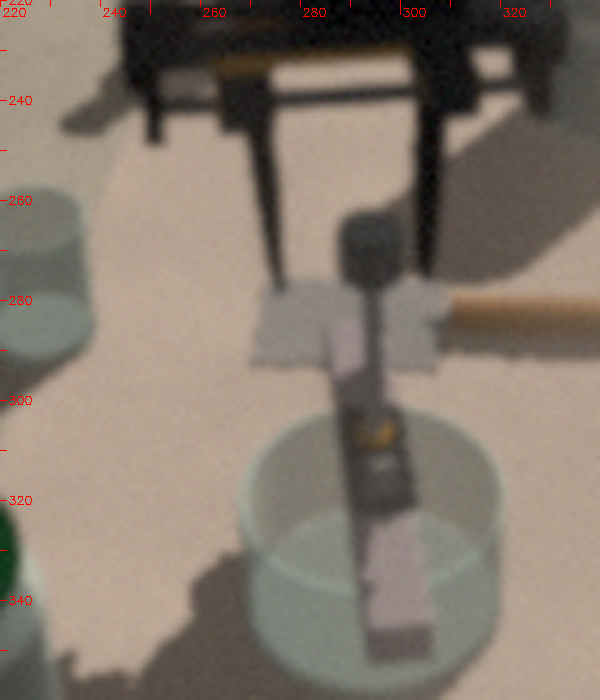

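Wrist view: the beam runs straight up the picture. Its bare end is at (318,308), its far end at (318,36), and it sits centred between the fingertips at 267 and 372. I'll use this to refine the position.

```bash
python3 - <<'E'
from h import *
w=cap("wrist")
e=onz(w,318,308,85);f=onz(w,318,36,85); print(e,f,np.hypot(*(e-f)[:2]),np.degrees(np.arctan2((e-f)[0],-(e-f)[1])))
d=(f-e)/np.linalg.norm(f-e); g=e+d*18; print(g, "rod",e+d*90)
gplan([g[0],g[1],82],108,15)
E
```

```text
[585.68126344  76.27794143  85.        ] [532.05899143 247.9369609   85.        ] 179.83928108020308 17.34758653169332
[580.31424412  93.45918422  85.        ] rod [558.84616684 162.18415535  85.        ]
TCP [594.   51.4 247.2] xyz [-0.07   0.012  0.395] rot [ 0.018  0.005 -0.009] F [ 0.5 -1.  -0.4] open 0.6 t 3.67
```

```bash

python3 -m pendant '[{"x":-0.07,"y":0.012,"z":0.2,"rx":0.01,"ry":0,"rz":0,"jaw":0.6},{"x":-0.07,"y":0.012,"z":0.33,"rx":0.01,"ry":0,"rz":0,"jaw":0.6},{"x":-0.07,"y":0.012,"z":0.395,"rx":0.01,"ry":0,"rz":0,"jaw":0.6},{"x":-0.07,"y":0.012,"z":0.395,"rx":0.01,"ry":0,"rz":0,"jaw":0.5},{"x":-0.07,"y":0.012,"z":0.395,"rx":0.01,"ry":0,"rz":0,"jaw":0.4},{"x":-0.07,"y":0.012,"z":0.395,"rx":0.01,"ry":0,"rz":0,"jaw":0.3},{"x":-0.07,"y":0.012,"z":0.395,"rx":0.01,"ry":0,"rz":0,"jaw":0.2},{"x":-0.07,"y":0.012,"z":0.395,"rx":0.01,"ry":0,"rz":0,"jaw":0.1},{"x":-0.07,"y":0.012,"z":0.395,"rx":0.01,"ry":0,"rz":0,"jaw":0.1}]'
python3 -c "
from h import *
gplan([580.3,93.5,82],108,15)"
```

```text
t: 4.8
eef_pos: [593.6, 53.0, 246.0]
tcp_rot: [3.139, -0.259, 1.88]
ft_force: [-3.0, -1.7, 6.2]
opening: 0.274
TCP [594.   51.4 247.2] xyz [-0.009 -0.001 -0.011] rot [ 0.005  0.004 -0.006] F [-3.  -1.7  6.2] open 0.274 t 4.8
```

```bash

python3 -m pendant '[{"x":0.017,"y":0,"z":-0.064,"rx":0,"ry":0,"rz":0,"jaw":0.1},{"x":0.035,"y":0,"z":-0.13,"rx":0,"ry":0,"rz":0,"jaw":0.1},{"x":0.07,"y":0,"z":-0.26,"rx":0,"ry":0,"rz":0,"jaw":0.1},{"x":0.07,"y":0,"z":-0.26,"rx":0,"ry":0,"rz":0,"jaw":0.1},{"x":0.07,"y":0,"z":-0.26,"rx":0,"ry":0,"rz":0,"jaw":0.1}]'
python3 - <<'E'
from h import *
gplan([580.3,93.5,82],108,15)
w=cap("wrist");a=cap("scene");b=cap("side")
cv2.imwrite("pics/w2.png",w["img"][:,:,::-1]); crop(a,300,140,420,280,5,"pics/a2.png"); crop(b,220,220,340,360,5,"pics/b2.png")
E
```

```text
t: 5.42
eef_pos: [593.4, 53.2, 285.6]
tcp_rot: [3.139, -0.259, 1.88]
ft_force: [-0.5, -0.3, -5.1]
opening: 0.273
TCP [594.   51.4 247.2] xyz [-0.078 -0.     0.244] rot [ 0.005  0.004 -0.006] F [-0.5 -0.3 -5.1] open 0.273 t 5.42
```

View pics/w2.png

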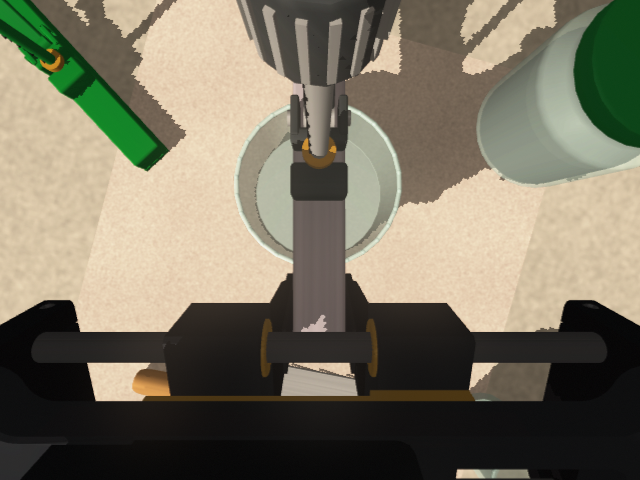

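View pics/b2.png

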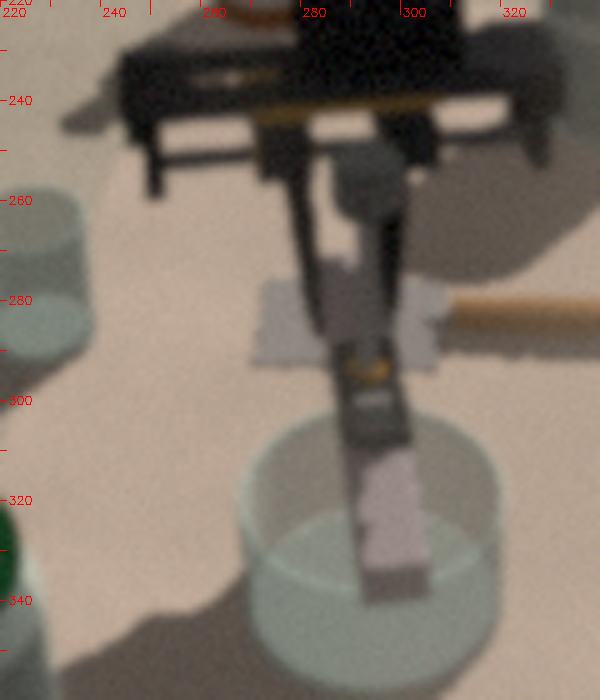

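```bash

python3 -m pendant '[{"x":0.06,"y":0,"z":-0.22,"rx":0,"ry":0,"rz":0,"jaw":0.1},{"x":0.117,"y":0,"z":-0.436,"rx":0,"ry":0,"rz":0,"jaw":0.1},{"x":0.117,"y":0,"z":-0.436,"rx":0,"ry":0,"rz":0,"jaw":0.1}]'
python3 - <<'E'
from h import *
s=env.state(); R=Ro.from_euler("xyz",s["tcp_rot"]); print(np.round(R.inv().apply(np.array([531.3,-329.1,351])-s["eef_pos"])/150,3),s["eef_pos"])
E
```

```text
t: 5.95
eef_pos: [593.4, 53.4, 355.2]
tcp_rot: [3.136, -0.258, 1.881]
ft_force: [-0.5, 0.5, -4.4]
opening: 0.272
[-2.233 -1.169 -0.567] [593.43852828  53.39798066 355.18174802]
```

```bash

python3 -m pendant '[{"x":-0.1,"y":-0.05,"z":-0.03,"rx":0,"ry":0,"rz":0,"jaw":0.1},{"x":-0.3,"y":-0.16,"z":-0.08,"rx":0,"ry":0,"rz":0,"jaw":0.1},{"x":-0.5,"y":-0.26,"z":-0.13,"rx":0,"ry":0,"rz":0,"jaw":0.1},{"x":-0.7,"y":-0.37,"z":-0.18,"rx":0,"ry":0,"rz":0,"jaw":0.1},{"x":-0.9,"y":-0.47,"z":-0.23,"rx":0,"ry":0,"rz":0,"jaw":0.1},{"x":-1,"y":-0.52,"z":-0.25,"rx":0,"ry":0,"rz":0,"jaw":0.1}]'
python3 -m pendant '[{"x":-0.15,"y":-0.08,"z":-0.04,"rx":0,"ry":0,"rz":0,"jaw":0.1},{"x":-0.35,"y":-0.18,"z":-0.09,"rx":0,"ry":0,"rz":0,"jaw":0.1},{"x":-0.55,"y":-0.29,"z":-0.14,"rx":0,"ry":0,"rz":0,"jaw":0.1},{"x":-0.75,"y":-0.39,"z":-0.19,"rx":0,"ry":0,"rz":0,"jaw":0.1},{"x":-0.9,"y":-0.47,"z":-0.23,"rx":0,"ry":0,"rz":0,"jaw":0.1},{"x":-1,"y":-0.52,"z":-0.25,"rx":0,"ry":0,"rz":0,"jaw":0.1},{"x":-1,"y":-0.52,"z":-0.25,"rx":0,"ry":0,"rz":0,"jaw":0.1}]'
python3 - <<'E'
from h import *
s=env.state(); R=Ro.from_euler("xyz",s["tcp_rot"]); print(np.round(R.inv().apply(np.array([531.3,-329.1,351])-s["eef_pos"])/150,3),s["eef_pos"])
E
```

```text
t: 6.7
eef_pos: [565.3, -119.8, 349.8]
tcp_rot: [3.141, -0.26, 1.878]
ft_force: [0.3, 1.1, -4.0]
opening: 0.272
t: 7.58
eef_pos: [538.3, -289.3, 348.2]
tcp_rot: [3.139, -0.26, 1.879]
ft_force: [1.0, 0.5, -4.0]
opening: 0.271
[-0.226 -0.125 -0.08 ] [ 538.32955644 -289.2684884   348.15729633]
```

```bash

python3 -m pendant '[{"x":-0.1,"y":-0.06,"z":-0.04,"rx":0,"ry":0,"rz":0,"jaw":0.1},{"x":-0.2,"y":-0.11,"z":-0.07,"rx":0,"ry":0,"rz":0,"jaw":0.1},{"x":-0.226,"y":-0.125,"z":-0.08,"rx":0,"ry":0,"rz":0,"jaw":0.1},{"x":-0.226,"y":-0.125,"z":-0.08,"rx":0,"ry":0,"rz":0,"jaw":0.1}]'
python3 - <<'E'
from h import *
w=cap("wrist");a=cap("scene");b=cap("side")
cv2.imwrite("pics/w3.png",w["img"][:,:,::-1]); crop(a,170,220,310,360,5,"pics/a3.png"); crop(b,280,130,400,260,6,"pics/b3.png")
E
```

```text
t: 8.07
eef_pos: [531.4, -328.7, 351.8]
tcp_rot: [3.139, -0.259, 1.879]
ft_force: [0.9, -0.0, -3.7]
opening: 0.271
```

View pics/w3.png

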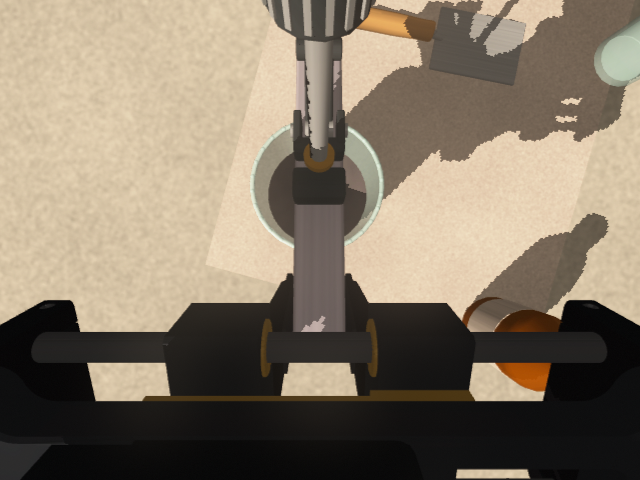

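View pics/a3.png

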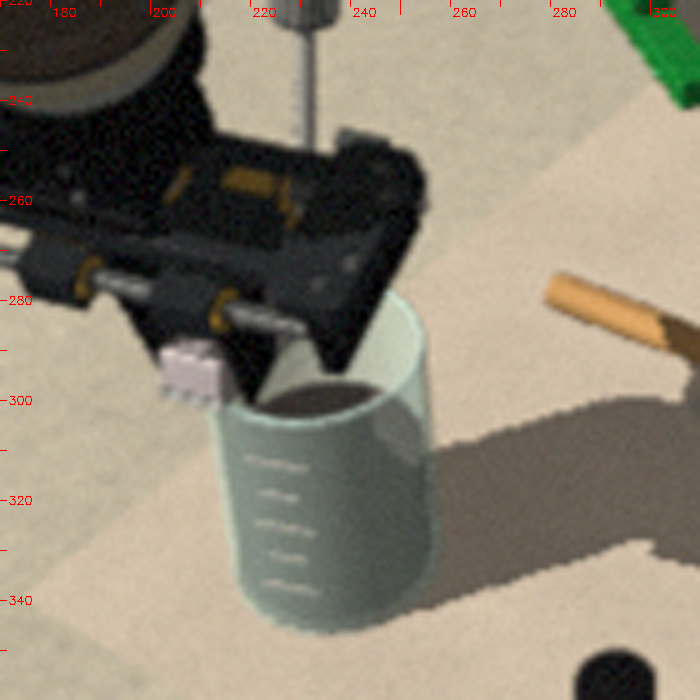

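View pics/b3.png

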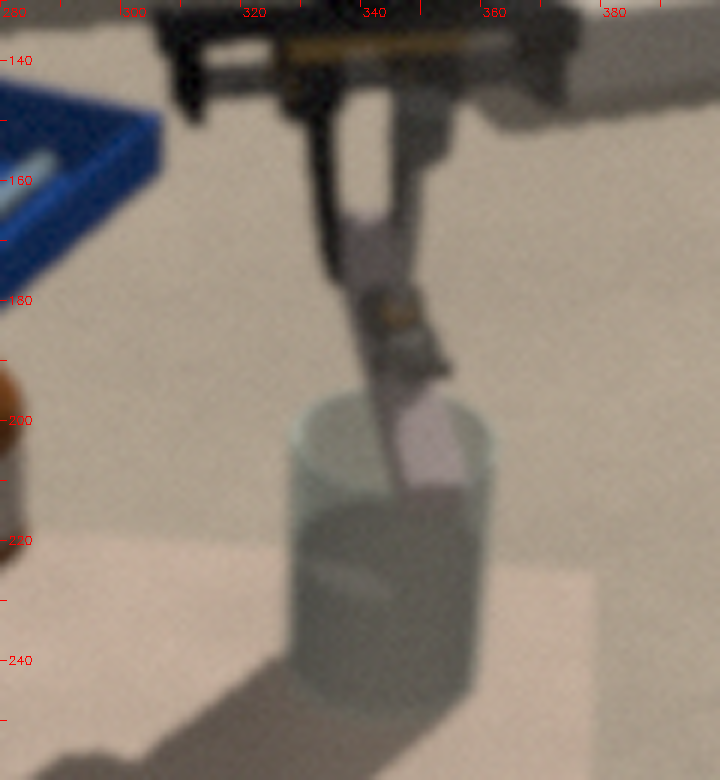

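```bash
python3 - <<'E'
from h import *
from scipy.optimize import least_squares
a=cap("scene");b=cap("side");w=cap("wrist");s=env.state()
th=np.linspace(0,2*np.pi,181)
def circ(c,x,y,z,r): return proj(c,np.stack([x+r*np.cos(th),y+r*np.sin(th),z+0*th],1))
ex=[(w,0,250,384),(w,1,120.5,249.5)]
f=lambda p: np.array([v for c,k,lo,hi in ex for v in (circ(c,p[0],p[1],125,46)[:,k].min()-lo, circ(c,p[0],p[1],125,46)[:,k].max()-hi)])
q=least_squares(f,[495,-218]);print("rim wrist",q.x,q.fun)
G=s["eef_pos"]-[35.6,-110.5,181]; print("G pred",G)
grip=np.array([0,-72,16.])
def pts(pitch,L):
    M=Ro.from_euler("z",17.5,degrees=True)*Ro.from_euler("x",pitch,degrees=True)
    base=G+Ro.from_euler("z",17.5,degrees=True).apply(grip)
    return base+M.apply(np.array(L)-grip)
L=[(-13,90,20),(13,90,20),(-13,90,0),(-13,-90,20),(13,-90,20),(-13,-90,0),(13,-90,0)]
for p in (0,-2,-4,-6,-8): print(p,"side",np.round(proj(b,pts(p,L)),1).tolist(),"scene",np.round(proj(a,pts(p,L))[3:],1).tolist())
Lw=[(-13,-20,38),(13,-20,38),(0,0,38),(-13,90,20),(13,90,20),(-13,-90,20)]
for p in (0,-2,-4,-6,-8): print(p,"wrist",np.round(proj(w,pts(p,Lw))).tolist())
crop(w,260,80,380,280,4,"pics/w3c.png")
E
```

```text
rim wrist [ 496.55428492 -219.47985587] [-0.63329552  0.63992437 -3.34563338  3.41268296]
G pred [ 496.03470981 -217.56243034  170.87484858]
0 side [[359.3, 198.0], [348.7, 198.7], [358.8, 205.2], [344.8, 164.3], [335.3, 164.9], [344.4, 171.0], [335.0, 171.5]] scene [[200.6, 292.0], [213.3, 295.2], [202.0, 300.0], [214.6, 303.2]]
-2 side [[359.2, 200.1], [348.6, 200.8], [358.6, 207.0], [344.8, 164.1], [335.3, 164.7], [344.4, 170.7], [335.0, 171.2]] scene [[200.6, 291.7], [213.3, 294.9], [201.8, 300.0], [214.4, 303.2]]
-4 side [[359.0, 202.1], [348.5, 202.8], [358.4, 208.8], [344.8, 164.0], [335.3, 164.5], [344.4, 170.4], [335.0, 170.9]] scene [[200.6, 291.4], [213.3, 294.6], [201.6, 299.9], [214.2, 303.1]]
-6 side [[358.9, 204.0], [348.3, 204.7], [358.2, 210.5], [344.8, 163.8], [335.3, 164.3], [344.3, 170.1], [334.9, 170.6]] scene [[200.6, 291.1], [213.3, 294.2], [201.4, 299.8], [214.0, 303.0]]
-8 side [[358.7, 205.9], [348.1, 206.6], [357.9, 212.2], [344.9, 163.6], [335.4, 164.2], [344.3, 169.8], [334.9, 170.3]] scene [[200.6, 290.7], [213.3, 293.9], [201.3, 299.7], [213.8, 302.9]]
0 wrist [[287.0, 198.0], [347.0, 198.0], [317.0, 152.0], [290.0, -29.0], [345.0, -29.0], [290.0, 346.0]]
-2 wrist [[287.0, 197.0], [347.0, 197.0], [317.0, 151.0], [291.0, -20.0], [344.0, -20.0], [290.0, 346.0]]
-4 wrist [[287.0, 196.0], [346.0, 196.0], [317.0, 151.0], [292.0, -11.0], [343.0, -11.0], [290.0, 346.0]]
-6 wrist [[288.0, 195.0], [346.0, 195.0], [317.0, 152.0], [293.0, -3.0], [342.0, -3.0], [290.0, 346.0]]
-8 wrist [[288.0, 194.0], [346.0, 195.0], [317.0, 152.0], [294.0, 6.0], [341.0, 6.0], [290.0, 346.0]]
```

View pics/w3c.png

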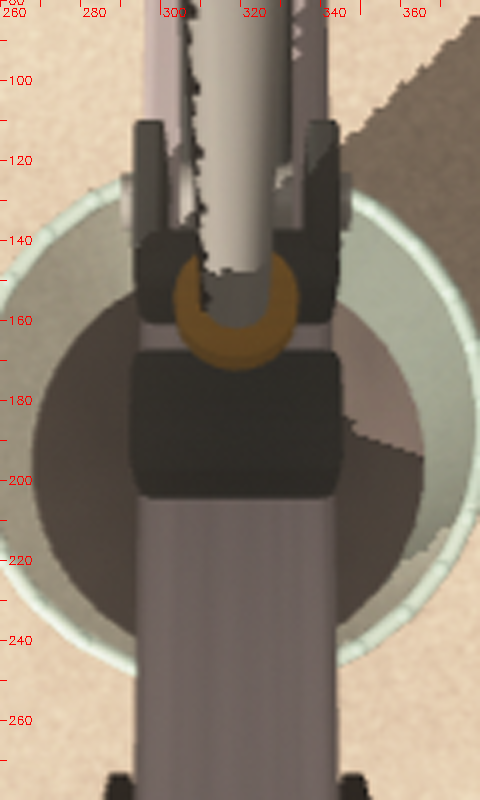

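```bash
cat > fit.py <<'E'
from h import *
from scipy.optimize import least_squares
def gfit(obs,x0,yaw0=17.5,fixyaw=True):
    # obs: (cam, local point, u, v) u or v may be None ; params gx,gy,gz,pitch,yaw
    def f(p):
        M=Ro.from_euler("z",p[4],degrees=True)*Ro.from_euler("x",p[3],degrees=True)
        r=[(p[4]-yaw0)*0.5, (p[3])*0.01]
        for c,l,u,v in obs:
            q=proj(c,p[:3]+M.apply(l))
            if u is not None:r.append(q[0]-u)
            if v is not None:r.append(q[1]-v)
        return np.array(r)
    s=least_squares(f,x0); print("G",np.round(s.x,1),"res",np.round(s.fun[2:],1)); return s.x
E
python3 - <<'E'
from fit import *
a=cap("scene");b=cap("side");w=cap("wrist");s=env.state()
obs=[(b,(-13,90,20),358,210.3),(b,(13,90,20),347,211),(b,(-13,90,0),357.5,216.3),(b,(13,90,0),347,217),(b,(-13,-90,20),344.3,165),(b,(13,-90,20),335.3,165.3),
(a,(-13,-90,20),202.5,290),(a,(13,-90,20),214.4,292),(a,(-13,-90,0),202,298.6),(a,(13,-90,0),214,301)]
p=gfit(obs,[496,-218,170,-10,17.5])
print(s["eef_pos"]-p[:3])
print("head scene? ",)
for c in (a,):
    M=Ro.from_euler("z",p[4],degrees=True)*Ro.from_euler("x",p[3],degrees=True); print(proj(c,p[:3]+M.apply((0,0,131)))) 
E
```

```text
G [ 496.9 -217.7  155.6  -11.4   17.1] res [ 0.   0.1  0.5  0.  -0.3 -0.  -0.2 -0.   0.8 -0.5  0.3 -0.3 -0.5 -0.7
  0.2  0.5  0.3 -0.1  0.8  0.8]
[  34.68486124 -110.54387768  196.24710945]
head scene? 
[231.67446225 218.22765491]
```

```bash
cat >> fit.py <<'E'
def goal(gp,tgt,tz=0,off=None):
    """gp: current gauge [x,y,z,pitch,yaw], tgt: wanted. prints tool move"""
    s=env.state(); R=Ro.from_euler("xyz",s["tcp_rot"]); E=lambda p:Ro.from_euler("z",p[4],degrees=True)*Ro.from_euler("x",p[3],degrees=True)
    Gr=R.inv()*E(gp); gt=R.inv().apply(np.array(gp[:3])-s["eef_pos"])
    Tn=E(tgt)*Gr.inv(); pos=np.array(tgt[:3])-Tn.apply(gt)
    print("xyz",np.round(R.inv().apply(pos-s["eef_pos"])/150,3),"rot",np.round((R.inv()*Tn).as_rotvec(degrees=True)/45,3),"TCP",np.round(pos,1),"t",s["t"])
E
python3 - <<'E'
from fit import *
gp=[496.9,-217.7,155.6,-11.4,17.1]
goal(gp,[496.3,-219,152,0,17.1])
E
```

```text
xyz [-0.294 -0.009  0.132] rot [-0.003  0.253 -0.   ] TCP [ 541.7 -364.4  321.5] t 8.525
```

```bash

python3 -m pendant '[{"x":-0.07,"y":0,"z":0.02,"rx":0,"ry":0.06,"rz":0,"jaw":0.1},{"x":-0.15,"y":-0.004,"z":0.055,"rx":0,"ry":0.126,"rz":0,"jaw":0.1},{"x":-0.22,"y":-0.007,"z":0.095,"rx":0,"ry":0.19,"rz":0,"jaw":0.1},{"x":-0.294,"y":-0.009,"z":0.132,"rx":0,"ry":0.253,"rz":0,"jaw":0.1},{"x":-0.294,"y":-0.009,"z":0.132,"rx":0,"ry":0.253,"rz":0,"jaw":0.1}]'
python3 - <<'E'
from h import *
w=cap("wrist");a=cap("scene");b=cap("side")
cv2.imwrite("pics/w4.png",w["img"][:,:,::-1]); crop(a,170,220,310,360,5,"pics/a4.png"); crop(b,300,140,400,240,7,"pics/b4.png")
E
```

```text
t: 9.15
eef_pos: [541.7, -365.0, 320.6]
tcp_rot: [3.139, -0.458, 1.88]
ft_force: [-0.4, -0.4, -4.1]
opening: 0.273
```

View pics/w4.png

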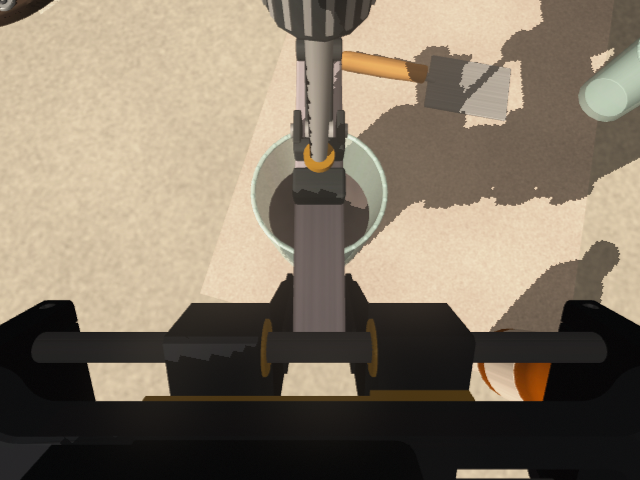

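View pics/a4.png

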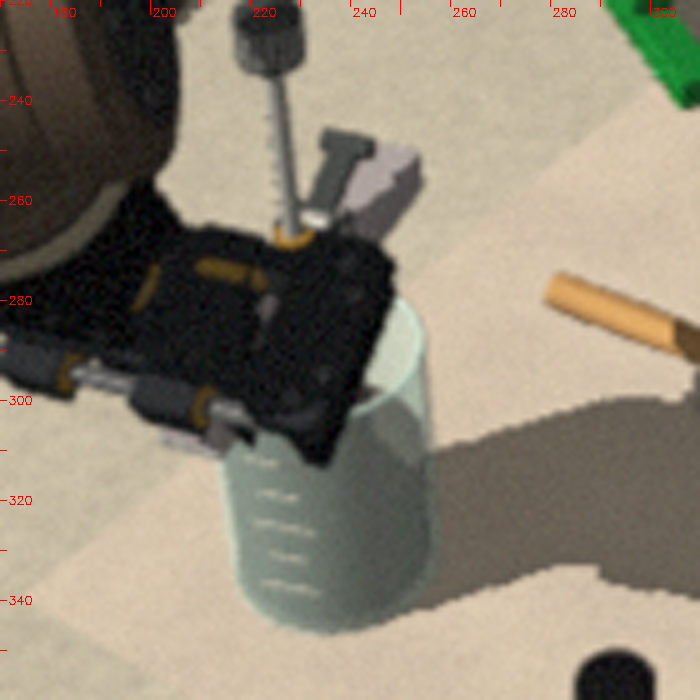

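View pics/b4.png

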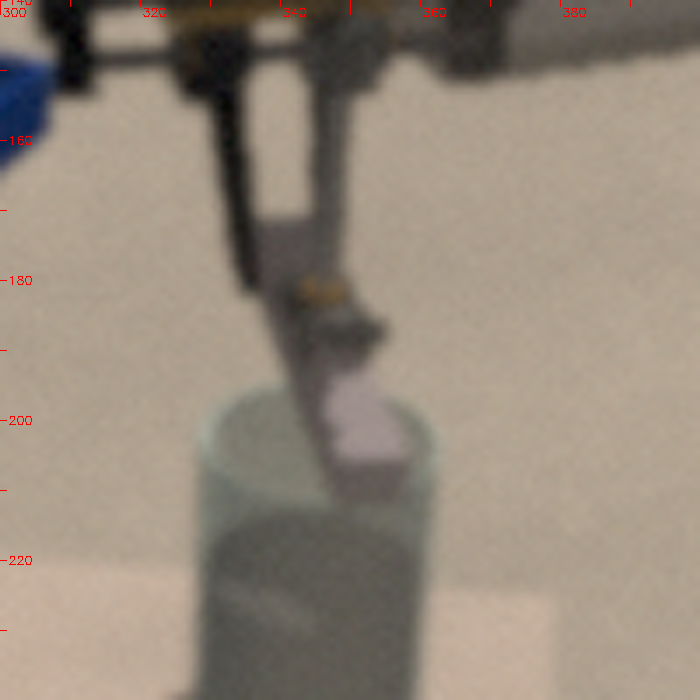

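```bash
python3 - <<'E'
from fit import *
a=cap("scene");b=cap("side");s=env.state()
obs=[(b,(-13,90,20),358.4,205.4),(b,(13,90,20),347.6,206),(b,(-13,90,0),358,211.3),(b,(13,90,0),348,212),(b,(-13,-90,20),344.3,171),(b,(13,-90,20),335.8,171.3),
(a,(0,0,131),223.7,227.6),(a,(13,90,20),253.8,251)]
p=gfit(obs,[496,-219,152,0,17.1])
for c,l,u,v in obs: 
    pass
goal(p,[496.3,-219,150,0,17.1]); goal(p,[496.3,-219,126,0,17.1])
E
```

```text
G [ 496.5 -223.3  148.9   -0.6   17.2] res [ 0.2 -0.4  0.5 -0.3  0.1  0.7 -0.3  0.7  0.3 -0.6 -0.5 -0.4 -0.3  0.6
  0.5 -0.5]
xyz [0.014 0.005 0.009] rot [-0.001  0.012  0.002] TCP [ 541.7 -361.6  321.7] t 9.4
xyz [-0.056  0.005  0.153] rot [-0.001  0.012  0.002] TCP [ 541.7 -361.6  297.7] t 9.4
```

```bash
python3 - <<'E'
from fit import *
w=cap("wrist");a=cap("scene")
th=np.linspace(0,2*np.pi,181)
for x,y in [(495.7,-218.6),(496.5,-219.5),(496.3,-221)]:
    c=proj(w,np.stack([x+46*np.cos(th),y+46*np.sin(th),125+0*th],1)); print((x,y),"rim wrist ext",c.min(0),c.max(0))
M=Ro.from_euler("z",17.2,degrees=True)
for y in (-219,-221,-223.3):
  for z in (149,152):
    print(y,z,np.round(proj(w,[496.4,y,z]+M.apply([(0,0,38),(0,-20,38),(0,-20,20),(-13,-45,20),(13,-45,20),(0,74-20,20)])),1).tolist())
crop(w,230,90,400,290,4,"pics/w4c.png")
crop(a,215,215,270,310,8,"pics/a4c.png")
E
```

```text
(495.7, -218.6) rim wrist ext [249.3600269  125.47284981] [386.94338308 257.19860108]
(496.5, -219.5) rim wrist ext [250.03532207 126.94124382] [387.73445727 258.89281607]
(496.3, -221) rim wrist ext [248.99305064 128.7685793 ] [386.84335433 261.00468593]
-219 149 [[319.6, 147.8], [319.3, 187.1], [319.1, 198.6], [293.6, 245.1], [344.0, 245.5], [320.1, 73.1]]
-219 152 [[319.7, 144.9], [319.4, 185.0], [319.2, 196.9], [293.1, 244.1], [344.5, 244.5], [320.1, 69.5]]
-221 149 [[318.4, 151.4], [318.1, 191.0], [318.0, 202.1], [292.3, 248.7], [342.9, 249.1], [319.0, 76.1]]
-221 152 [[318.4, 148.6], [318.1, 188.9], [318.0, 200.4], [291.9, 247.8], [343.3, 248.2], [319.0, 72.5]]
-223.3 149 [[316.9, 155.7], [316.6, 195.4], [316.7, 206.1], [290.9, 252.9], [341.6, 253.4], [317.8, 79.6]]
-223.3 152 [[316.9, 153.0], [316.6, 193.4], [316.7, 204.5], [290.4, 252.1], [342.0, 252.5], [317.8, 76.1]]
```

View pics/w4c.png

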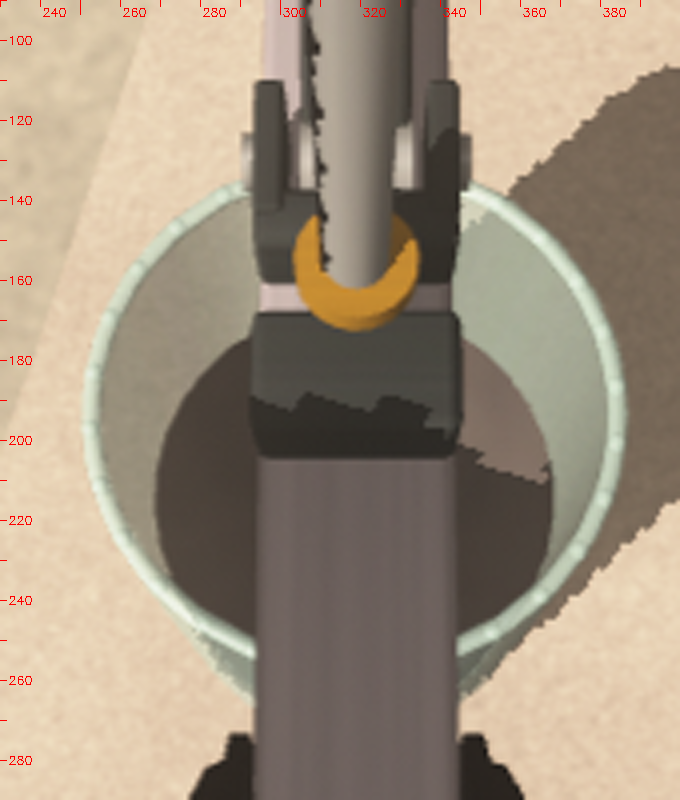

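```bash
python3 - <<'E'
from fit import *
goal([496.6,-222.4,149.3,-0.6,17.2],[496.3,-219.5,130,0,17.2])
E
```

```text
xyz [-0.055  0.003  0.128] rot [-0.     0.013 -0.   ] TCP [ 542.  -363.1  301. ] t 9.5
```

```bash

python3 -m pendant '[{"x":-0.015,"y":0,"z":0.035,"rx":0,"ry":0.005,"rz":0,"jaw":0.1},{"x":-0.03,"y":0.003,"z":0.075,"rx":0,"ry":0.01,"rz":0,"jaw":0.1},{"x":-0.048,"y":0.003,"z":0.11,"rx":0,"ry":0.013,"rz":0,"jaw":0.1},{"x":-0.055,"y":0.003,"z":0.128,"rx":0,"ry":0.013,"rz":0,"jaw":0.1},{"x":-0.055,"y":0.003,"z":0.128,"rx":0,"ry":0.013,"rz":0,"jaw":0.1}]'
python3 -m pendant '[{"x":-0.003,"y":0,"z":0.006,"rx":0,"ry":0,"rz":0,"jaw":0.1},{"x":-0.006,"y":0,"z":0.012,"rx":0,"ry":0,"rz":0,"jaw":0.1},{"x":-0.006,"y":0,"z":0.012,"rx":0,"ry":0,"rz":0,"jaw":0.1}]'
```

```text
t: 10.12
eef_pos: [541.9, -363.4, 300.2]
tcp_rot: [3.139, -0.468, 1.88]
ft_force: [0.5, 0.0, -3.3]
opening: 0.269
t: 10.5
eef_pos: [541.9, -363.4, 298.5]
tcp_rot: [3.139, -0.468, 1.881]
ft_force: [-1.1, -0.4, -3.8]
opening: 0.272
```

```bash

python3 -m pendant '[{"x":-0.003,"y":0,"z":0.006,"rx":0,"ry":0,"rz":0,"jaw":0.1},{"x":-0.003,"y":0,"z":0.006,"rx":0,"ry":0,"rz":0,"jaw":0.1}]'
python3 -m pendant '[{"x":-0.003,"y":0,"z":0.006,"rx":0,"ry":0,"rz":0,"jaw":0.1},{"x":-0.003,"y":0,"z":0.006,"rx":0,"ry":0,"rz":0,"jaw":0.1}]'
python3 - <<'E'
from h import *
w=cap("wrist");a=cap("scene");b=cap("side")
crop(w,230,90,400,290,4,"pics/w5c.png"); crop(b,300,140,400,240,7,"pics/b5.png")
E
```

```text
t: 10.75
eef_pos: [541.9, -363.4, 297.5]
tcp_rot: [3.139, -0.468, 1.881]
ft_force: [-1.0, -0.4, -4.3]
opening: 0.271
t: 11.0
eef_pos: [541.9, -363.4, 296.4]
tcp_rot: [3.139, -0.468, 1.88]
ft_force: [0.2, 0.1, -3.9]
opening: 0.271
```

View pics/w5c.png

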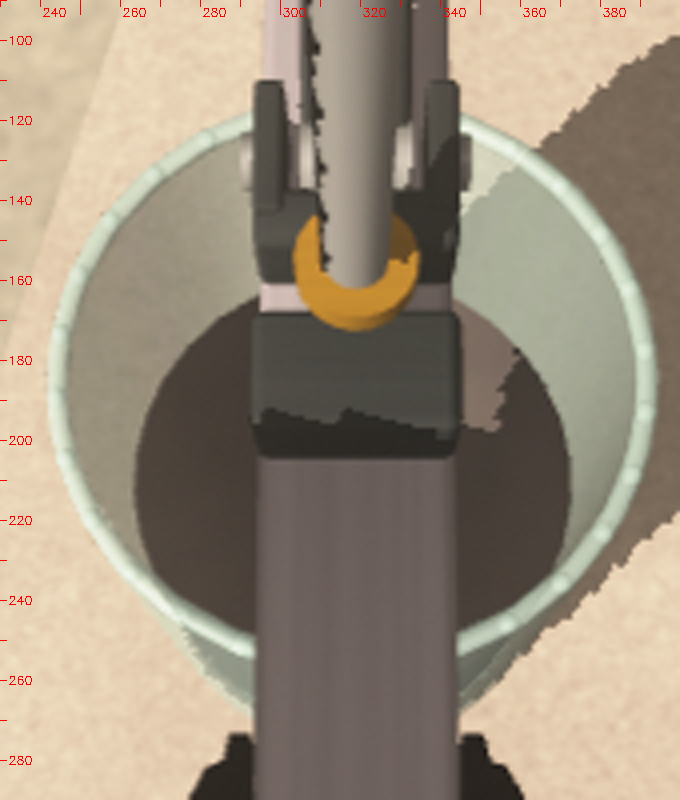

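View pics/b5.png

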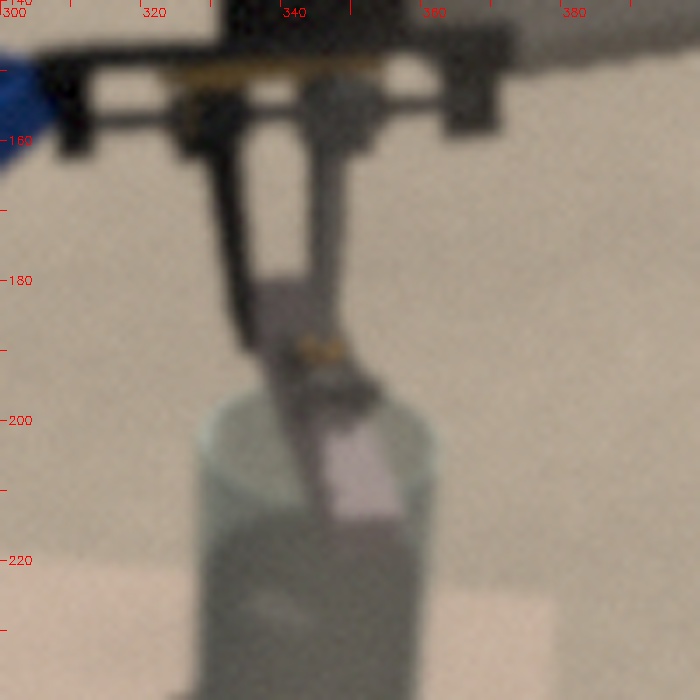

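```bash

python3 -m pendant '[{"x":-0.003,"y":0,"z":0.006,"rx":0,"ry":0,"rz":0,"jaw":0.1},{"x":-0.003,"y":0,"z":0.006,"rx":0,"ry":0,"rz":0,"jaw":0.1}]'
python3 - <<'E'
from fit import *
w=cap("wrist")
th=np.linspace(0,2*np.pi,181)
for x,y in [(495.7,-218.6),(496.5,-219.5),(496.3,-221)]:
    c=proj(w,np.stack([x+46*np.cos(th),y+46*np.sin(th),125+0*th],1)); print((x,y),"rim",c.min(0),c.max(0))
M=Ro.from_euler("z",17.2,degrees=True)
for y in (-218,-219.5,-221): print(y,np.round(proj(w,[496.3,y,125.3]+M.apply([(0,0,38),(0,-20,20)])),1).tolist())
crop(w,230,90,400,290,4,"pics/w6c.png")
E
```

```text
t: 11.4
eef_pos: [541.9, -363.4, 295.4]
tcp_rot: [3.139, -0.468, 1.881]
ft_force: [-0.2, -0.2, -4.3]
opening: 0.274
(495.7, -218.6) rim [240.18291092 109.19801095] [395.09403885 256.14168769]
(496.5, -219.5) rim [240.93022457 110.81282771] [395.99813707 258.05891158]
(496.3, -221) rim [239.7398027  112.82367051] [395.0113007  260.45050557]
-218 [[319.3, 149.3], [318.9, 200.6]]
-219.5 [[318.4, 152.0], [318.0, 203.2]]
-221 [[317.4, 154.8], [317.1, 205.9]]
```

View pics/w6c.png

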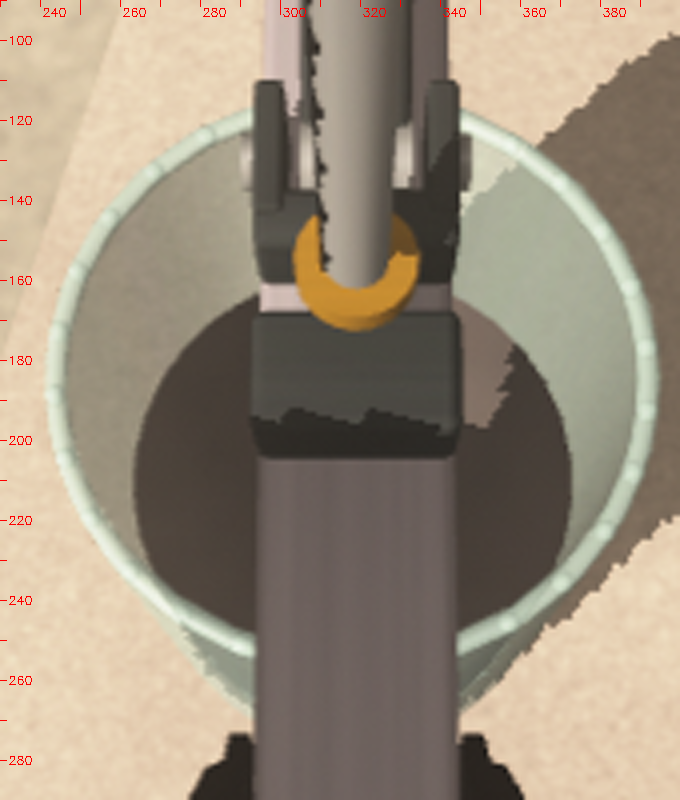

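```bash

for i in 1; do python3 -m pendant '[{"x":-0.003,"y":0,"z":0.006,"rx":0,"ry":0,"rz":0,"jaw":0.1},{"x":-0.003,"y":0,"z":0.006,"rx":0,"ry":0,"rz":0,"jaw":0.1}]'; done | grep -E "eef|ft"
python3 -m pendant '[{"x":-0.003,"y":0,"z":0.006,"rx":0,"ry":0,"rz":0,"jaw":0.1},{"x":-0.003,"y":0,"z":0.006,"rx":0,"ry":0,"rz":0,"jaw":0.1}]'
```

```text
eef_pos: [541.9, -363.4, 294.6]
ft_force: [-0.4, -0.3, -2.8]
t: 11.95
eef_pos: [541.9, -363.4, 294.3]
tcp_rot: [3.138, -0.468, 1.881]
ft_force: [-0.8, -1.2, 5.0]
opening: 0.273
```

```bash

python3 -m pendant '[{"x":0.0015,"y":0,"z":-0.003,"rx":0,"ry":0,"rz":0,"jaw":0.1},{"x":0.0015,"y":0,"z":-0.003,"rx":0,"ry":0,"rz":0,"jaw":0.1}]'
python3 - <<'E'
from h import *
b=cap("side");a=cap("scene"); crop(b,300,140,400,240,7,"pics/b7.png");crop(a,170,200,310,340,5,"pics/a7.png")
E
```

```text
t: 12.2
eef_pos: [541.9, -363.4, 294.3]
tcp_rot: [3.139, -0.468, 1.881]
ft_force: [-0.7, -0.5, 4.0]
opening: 0.27
```

View pics/b7.png

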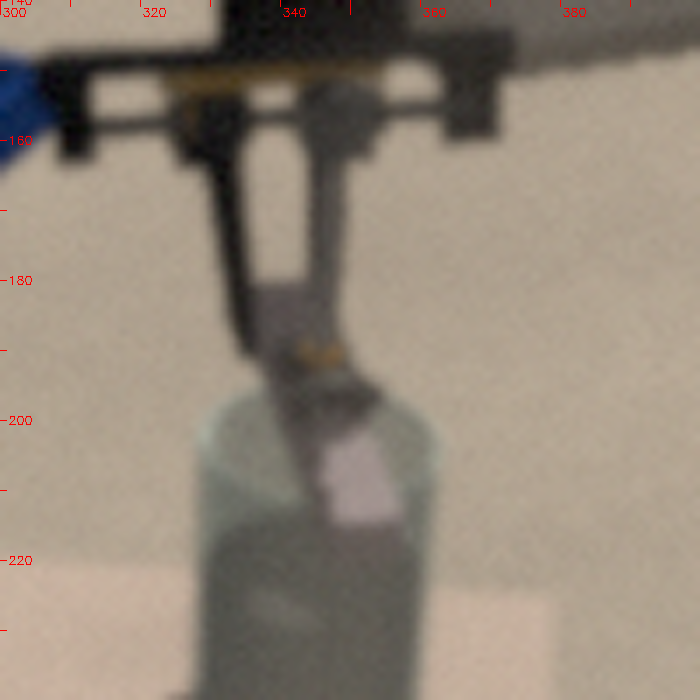

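View pics/a7.png

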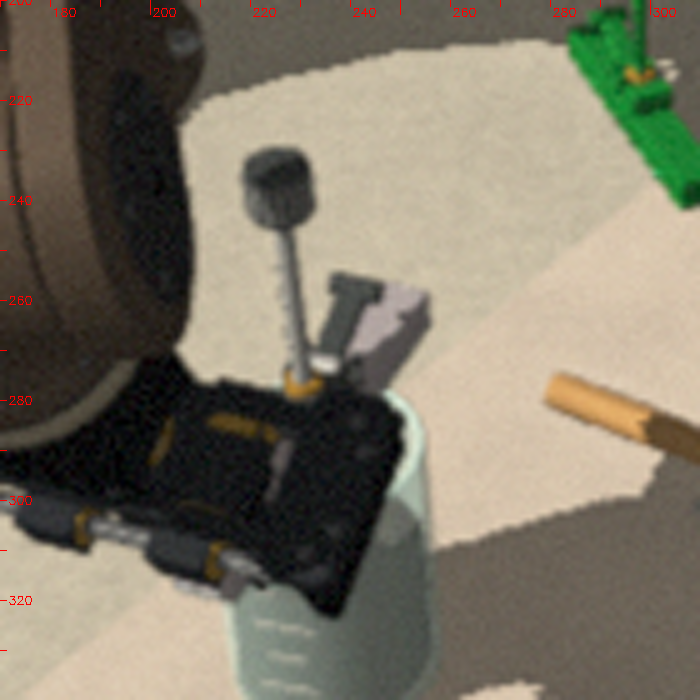

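```bash
python3 - <<'E'
from fit import *
a=cap("scene");b=cap("side")
obs=[(b,(-13,90,20),357,214.6),(b,(13,90,20),346.6,215.2),(b,(-13,-90,20),344,180),(b,(13,-90,20),335.3,180.3),(a,(0,0,131),225.6,238),(a,(13,90,20),255.5,259)]
gfit(obs,[496,-219,126,0,17.1])
E
```

```text
G [ 4.963e+02 -2.197e+02  1.233e+02 -1.000e-01  1.680e+01] res [ 0.6 -0.1  0.6 -0.1  0.4 -0.5 -0.2 -0.3  0.3  0.7  0.9 -0. ]
```

Beam is level (pitch −0.1°) and centred, so I'll release it.

```bash

python3 -m pendant '[{"x":0.0015,"y":0,"z":-0.003,"rx":0,"ry":0,"rz":0,"jaw":0.25},{"x":0.0015,"y":0,"z":-0.003,"rx":0,"ry":0,"rz":0,"jaw":0.3},{"x":0.0015,"y":0,"z":-0.003,"rx":0,"ry":0,"rz":0,"jaw":0.4},{"x":0.0015,"y":0,"z":-0.003,"rx":0,"ry":0,"rz":0,"jaw":0.5},{"x":0.0015,"y":0,"z":-0.003,"rx":0,"ry":0,"rz":0,"jaw":0.6},{"x":0.0015,"y":0,"z":-0.003,"rx":0,"ry":0,"rz":0,"jaw":0.6}]'
python3 - <<'E'
from h import *
w=cap("wrist"); crop(w,220,80,420,330,3,"pics/w8.png")
E
```

```text
t: 13.15
eef_pos: [541.9, -363.4, 294.5]
tcp_rot: [3.139, -0.468, 1.881]
ft_force: [0.4, -0.2, 0.4]
opening: 0.593
```

View pics/w8.png

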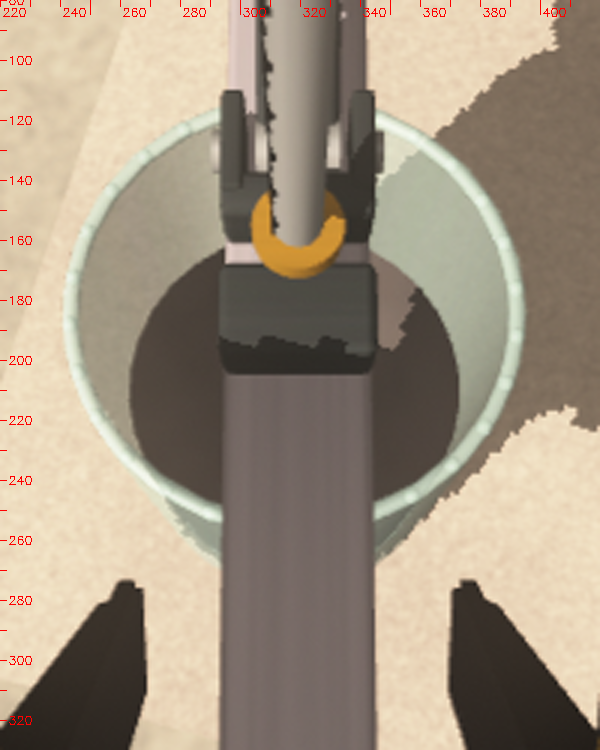

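```bash

python3 -m pendant '[{"x":0,"y":0,"z":-0.15,"rx":0,"ry":0,"rz":0,"jaw":0.6},{"x":0,"y":0,"z":-0.45,"rx":0,"ry":0,"rz":0,"jaw":0.6},{"x":0,"y":0,"z":-0.8,"rx":0,"ry":0,"rz":0,"jaw":0.6},{"x":0,"y":0,"z":-1,"rx":0,"ry":-0.15,"rz":0,"jaw":0.6},{"x":0,"y":0,"z":-1,"rx":0,"ry":-0.4,"rz":0,"jaw":0.6},{"x":0,"y":0,"z":-1,"rx":0,"ry":-0.6,"rz":0,"jaw":0.6},{"x":0,"y":0,"z":-1,"rx":0,"ry":-0.6,"rz":0,"jaw":0.6}]'
python3 - <<'E'
from h import *
w=cap("wrist");a=cap("scene");b=cap("side")
cv2.imwrite("pics/w9.png",w["img"][:,:,::-1]); crop(a,170,200,310,360,4,"pics/a9.png"); crop(b,300,140,400,260,6,"pics/b9.png")
gplan([496.3,-219.7,320],107.2,0)
E
```

```text
t: 14.08
eef_pos: [562.0, -427.4, 428.8]
tcp_rot: [3.139, 0.003, 1.88]
ft_force: [0.0, 0.4, -0.4]
opening: 0.597
TCP [ 496.3 -219.7  491. ] xyz [ 1.456  0.004 -0.418] rot [ 0.003 -0.     0.01 ] F [ 0.2 -0.1 -0.9] open 0.602 t 14.22
```

View pics/w9.png

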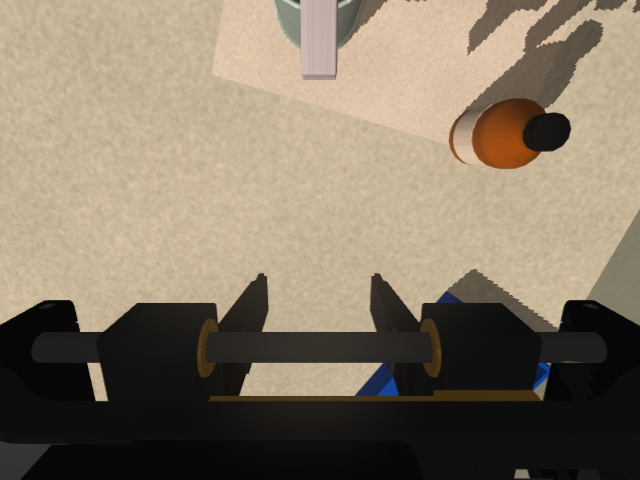

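View pics/a9.png

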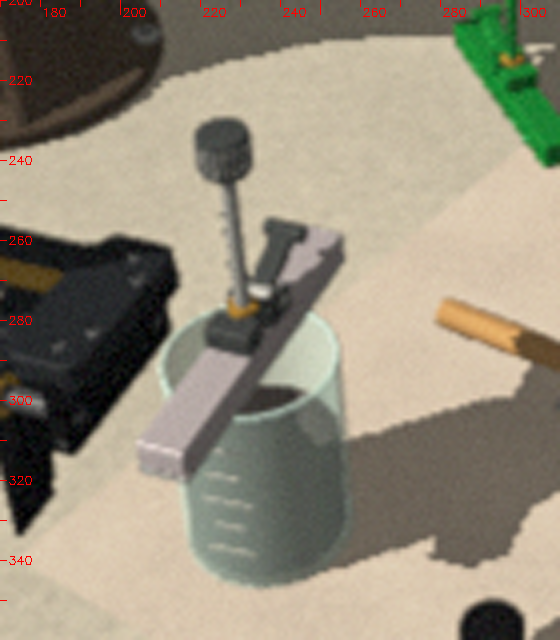

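View pics/b9.png

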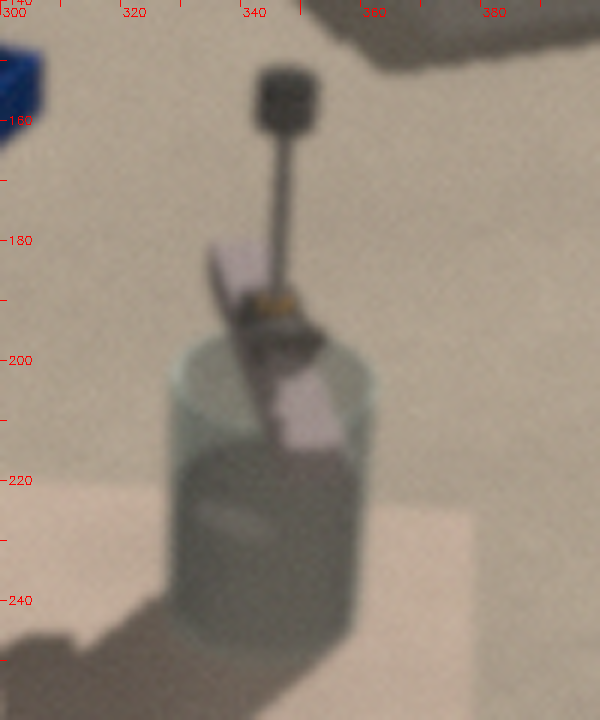

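The gauge stands flat across the beaker, with its head at (225.5,237.5) in the scene view and (347.8,156.8) in the side view. Next I move above the head.

```bash

python3 -m pendant '[{"x":0,"y":0,"z":-0.3,"rx":0,"ry":0,"rz":0,"jaw":0.6},{"x":0.1,"y":0,"z":-0.5,"rx":0,"ry":0,"rz":0,"jaw":0.6},{"x":0.4,"y":0,"z":-0.5,"rx":0,"ry":0,"rz":0,"jaw":0.6},{"x":0.7,"y":0,"z":-0.5,"rx":0,"ry":0,"rz":0,"jaw":0.6},{"x":0.9,"y":0,"z":-0.5,"rx":0,"ry":0,"rz":0,"jaw":0.6},{"x":0.9,"y":0,"z":-0.5,"rx":0,"ry":0,"rz":0,"jaw":0.6}]'
python3 - <<'E'
from h import *
w=cap("wrist");a=cap("scene");b=cap("side")
print("head",tri([(a,225.5,237.5),(b,347.8,156.8)]))
cv2.imwrite("pics/w10.png",w["img"][:,:,::-1])
gplan([496.3,-219.7,320],107.2,0)
E
```

```text
t: 14.98
eef_pos: [520.6, -297.8, 503.5]
tcp_rot: [3.139, 0.002, 1.881]
ft_force: [0.7, -0.5, 0.2]
opening: 0.602
head (array([ 495.9845449 , -219.12037031,  256.47025068]), [array([0.3, 0.2]), array([ 0.2, -0.1])])
TCP [ 496.3 -219.7  491. ] xyz [0.56  0.004 0.077] rot [0.003 0.003 0.01 ] F [-0.1 -0.9  1. ] open 0.602 t 15.12
```

View pics/w10.png

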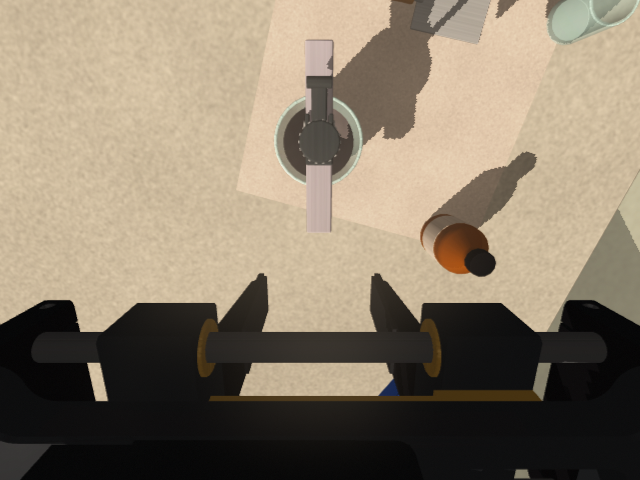

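```bash
python3 - <<'E'
from h import *
w=cap("wrist"); print(onz(w,319.5,142,260)); gplan([496.1,-219.5,262],107.7,0)
E
```

```text
[ 498.1044063  -223.60359444  260.        ]
TCP [ 496.1 -219.5  433. ] xyz [0.564 0.002 0.462] rot [ 0.003  0.003 -0.001] F [-0.2  1.1  0.6] open 0.599 t 15.18
```

```bash

python3 -m pendant '[{"x":0.25,"y":0,"z":0,"rx":0,"ry":0,"rz":0,"jaw":0.6},{"x":0.5,"y":0.002,"z":0,"rx":0,"ry":0,"rz":0,"jaw":0.6},{"x":0.553,"y":0.003,"z":0.0,"rx":0,"ry":0,"rz":0,"jaw":0.6},{"x":0.553,"y":0.003,"z":0.15,"rx":0,"ry":0,"rz":0,"jaw":0.6},{"x":0.553,"y":0.003,"z":0.15,"rx":0,"ry":0,"rz":0,"jaw":0.6}]'
python3 - <<'E'
from h import *
w=cap("wrist");a=cap("scene");b=cap("side")
cv2.imwrite("pics/w11.png",w["img"][:,:,::-1]); crop(a,170,160,310,320,4,"pics/a11.png"); crop(b,290,100,400,200,6,"pics/b11.png")
gplan([496.3,-219.9,260],107.7,0)
E
```

```text
t: 15.8
eef_pos: [496.5, -220.9, 478.9]
tcp_rot: [3.141, 0.001, 1.879]
ft_force: [-0.2, 0.4, 0.1]
opening: 0.598
TCP [ 496.3 -219.9  431. ] xyz [ 0.007 -0.001  0.33 ] rot [ 0.003  0.005 -0.001] F [-0.1 -0.2 -0.4] open 0.599 t 15.95
```

View pics/w11.png

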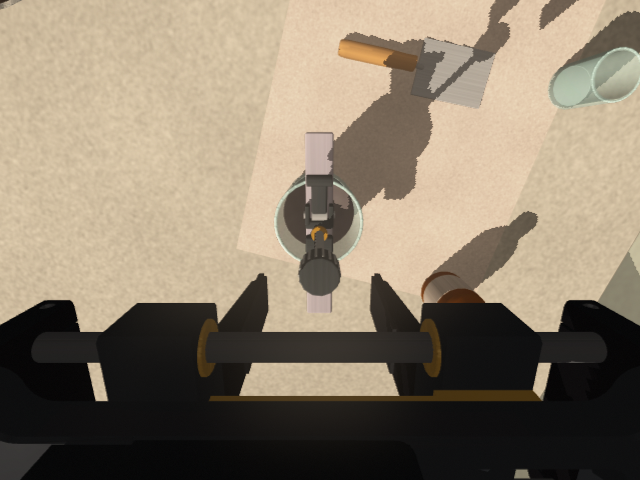

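View pics/a11.png

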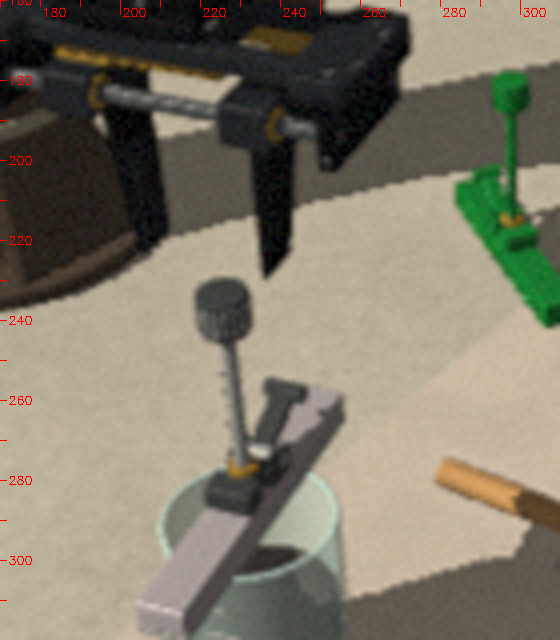

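View pics/b11.png

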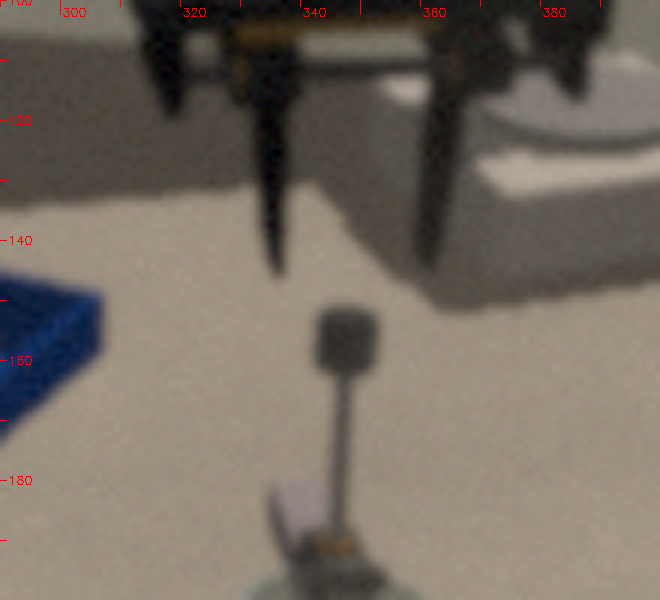

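```bash

python3 -m pendant '[{"x":0.007,"y":0,"z":0.1,"rx":0,"ry":0,"rz":0,"jaw":0.6},{"x":0.007,"y":0,"z":0.25,"rx":0,"ry":0,"rz":0,"jaw":0.6},{"x":0.007,"y":0,"z":0.33,"rx":0,"ry":0,"rz":0,"jaw":0.5},{"x":0.007,"y":0,"z":0.33,"rx":0,"ry":0,"rz":0,"jaw":0.4},{"x":0.007,"y":0,"z":0.33,"rx":0,"ry":0,"rz":0,"jaw":0.35},{"x":0.007,"y":0,"z":0.33,"rx":0,"ry":0,"rz":0,"jaw":0.32},{"x":0.007,"y":0,"z":0.33,"rx":0,"ry":0,"rz":0,"jaw":0.32}]'
python3 - <<'E'
from h import *
w=cap("wrist");a=cap("scene");b=cap("side")
crop(w,220,240,420,420,3,"pics/w12.png"); crop(b,290,100,400,200,6,"pics/b12.png")
gplan([496.3,-219.9,260],107.7,0)
E
```

```text
t: 16.82
eef_pos: [496.0, -219.1, 431.0]
tcp_rot: [3.139, 0.004, 1.879]
ft_force: [0.0, -1.1, 0.0]
opening: 0.32
TCP [ 496.3 -219.9  431. ] xyz [-0.006  0.    -0.001] rot [ 0.003  0.005 -0.001] F [-0.1 -0.4 -0.4] open 0.319 t 16.98
```

View pics/w12.png

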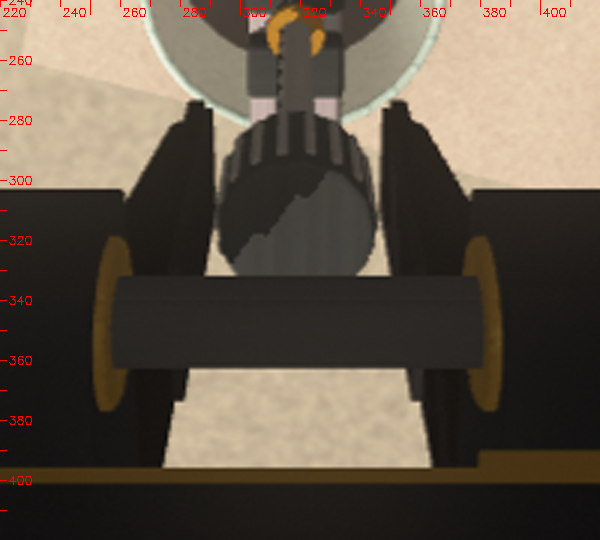

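View pics/b12.png

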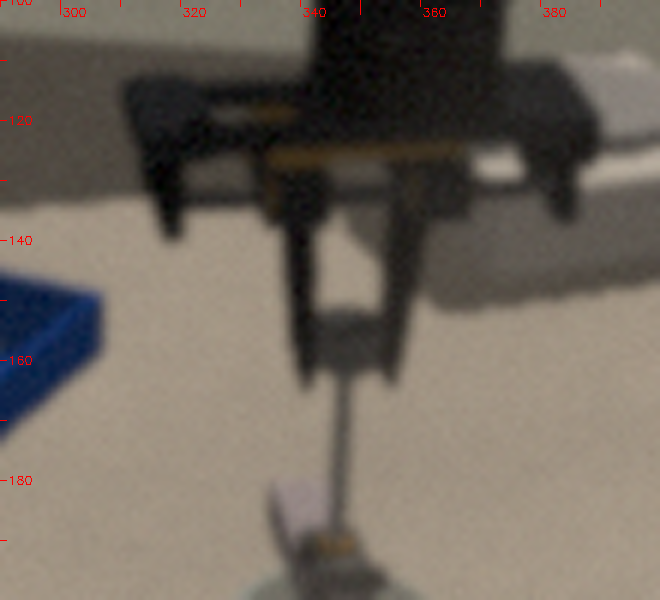

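```bash

python3 -m pendant '[{"x":0,"y":0,"z":0,"rx":0,"ry":0,"rz":0,"jaw":0.28},{"x":0,"y":0,"z":0,"rx":0,"ry":0,"rz":0,"jaw":0.2},{"x":0,"y":0,"z":0,"rx":0,"ry":0,"rz":0,"jaw":0.1},{"x":0,"y":0,"z":0,"rx":0,"ry":0,"rz":0,"jaw":0.1}]'
python3 -m pendant '[{"x":0,"y":0,"z":0.01,"rx":0,"ry":0,"rz":0,"jaw":0.1},{"x":0,"y":0,"z":0.03,"rx":0,"ry":0,"rz":0,"jaw":0.1},{"x":0,"y":0,"z":0.05,"rx":0,"ry":0,"rz":0,"jaw":0.1},{"x":0,"y":0,"z":0.07,"rx":0,"ry":0,"rz":0,"jaw":0.1},{"x":0,"y":0,"z":0.09,"rx":0,"ry":0,"rz":0,"jaw":0.1},{"x":0,"y":0,"z":0.1,"rx":0,"ry":0,"rz":0,"jaw":0.1},{"x":0,"y":0,"z":0.1,"rx":0,"ry":0,"rz":0,"jaw":0.1}]'
```

```text
t: 17.48
eef_pos: [496.0, -219.1, 430.6]
tcp_rot: [3.139, 0.003, 1.879]
ft_force: [0.9, -0.3, 0.3]
opening: 0.264
t: 18.35
eef_pos: [496.1, -219.1, 415.3]
tcp_rot: [3.139, 0.003, 1.879]
ft_force: [-0.2, -0.5, -2.2]
opening: 0.266
```

```bash

python3 -m pendant '[{"x":0,"y":0,"z":0.02,"rx":0,"ry":0,"rz":0,"jaw":0.1},{"x":0,"y":0,"z":0.04,"rx":0,"ry":0,"rz":0,"jaw":0.1},{"x":0,"y":0,"z":0.06,"rx":0,"ry":0,"rz":0,"jaw":0.1},{"x":0,"y":0,"z":0.08,"rx":0,"ry":0,"rz":0,"jaw":0.1},{"x":0,"y":0,"z":0.1,"rx":0,"ry":0,"rz":0,"jaw":0.1},{"x":0,"y":0,"z":0.1,"rx":0,"ry":0,"rz":0,"jaw":0.1}]'
python3 - <<'E'
from h import *
w=cap("wrist");a=cap("scene");b=cap("side")
cv2.imwrite("pics/w13.png",w["img"][:,:,::-1]);crop(a,170,180,310,340,4,"pics/a13.png"); crop(b,290,120,400,250,5,"pics/b13.png")
print(env.state()["ft_force"])
E
```

```text
t: 19.1
eef_pos: [496.1, -219.2, 400.2]
tcp_rot: [3.139, 0.003, 1.879]
ft_force: [0.6, 0.7, -2.1]
opening: 0.269
[-0.06675458  0.44134397 -3.33671313]
```

View pics/w13.png

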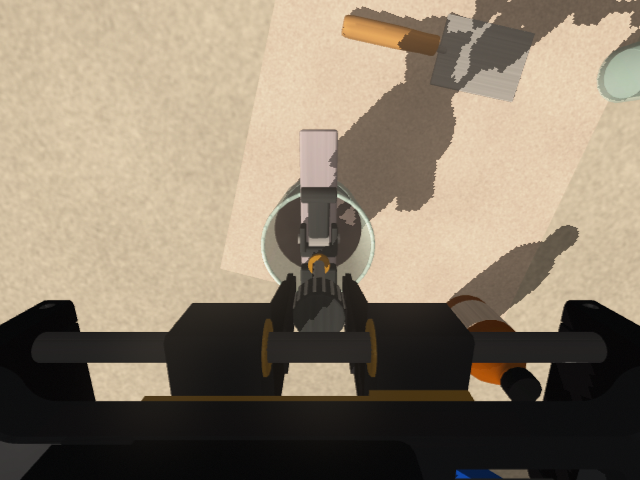

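View pics/a13.png

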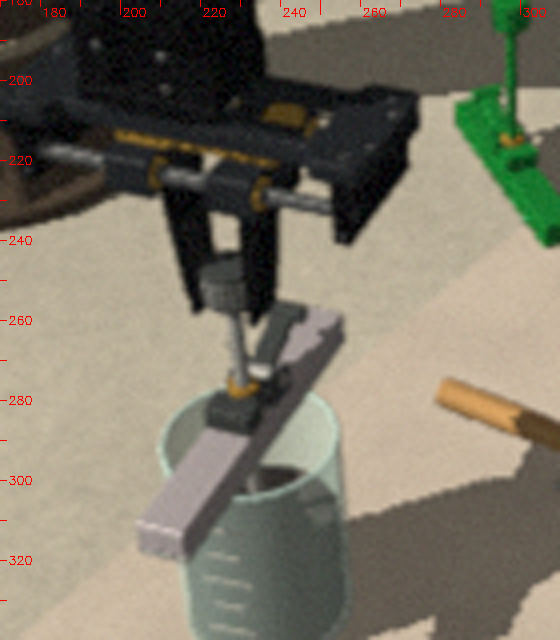

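View pics/b13.png

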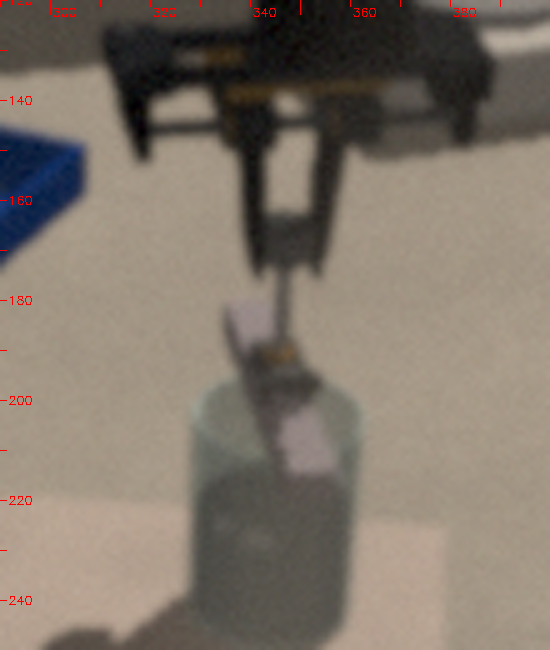

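```bash

python3 -m pendant '[{"x":0,"y":0,"z":0.02,"rx":0,"ry":0,"rz":0,"jaw":0.1},{"x":0,"y":0,"z":0.04,"rx":0,"ry":0,"rz":0,"jaw":0.1},{"x":0,"y":0,"z":0.06,"rx":0,"ry":0,"rz":0,"jaw":0.1},{"x":0,"y":0,"z":0.067,"rx":0,"ry":0,"rz":0,"jaw":0.1},{"x":0,"y":0,"z":0.073,"rx":0,"ry":0,"rz":0,"jaw":0.1},{"x":0,"y":0,"z":0.08,"rx":0,"ry":0,"rz":0,"jaw":0.1}]' 
python3 -m pendant '[{"x":0,"y":0,"z":0.006,"rx":0,"ry":0,"rz":0,"jaw":0.1},{"x":0,"y":0,"z":0.012,"rx":0,"ry":0,"rz":0,"jaw":0.1}]'
python3 - <<'E'
from h import *
a=cap("scene");crop(a,190,230,270,330,6,"pics/a14.png")
E
```

```text
t: 20.0
eef_pos: [496.1, -219.2, 388.6]
tcp_rot: [3.139, 0.003, 1.879]
ft_force: [-2.5, 0.9, 1.5]
opening: 0.267
t: 20.25
eef_pos: [496.2, -219.2, 386.8]
tcp_rot: [3.139, 0.003, 1.879]
ft_force: [-1.5, 1.4, 1.2]
opening: 0.268
```

View pics/a14.png

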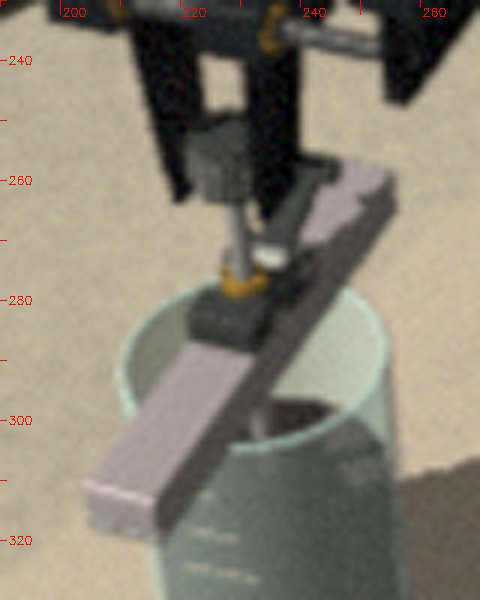

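```bash

python3 -m pendant '[{"x":0,"y":0,"z":0.004,"rx":0,"ry":0,"rz":0,"jaw":0.1},{"x":0,"y":0,"z":0.008,"rx":0,"ry":0,"rz":0,"jaw":0.1},{"x":0,"y":0,"z":0.012,"rx":0,"ry":0,"rz":0,"jaw":0.1}]' | grep -E "eef|ft"
python3 -m pendant '[{"x":0,"y":0,"z":0.004,"rx":0,"ry":0,"rz":0,"jaw":0.1},{"x":0,"y":0,"z":0.008,"rx":0,"ry":0,"rz":0,"jaw":0.1},{"x":0,"y":0,"z":0.012,"rx":0,"ry":0,"rz":0,"jaw":0.1}]' | grep -E "eef|ft"
```

```text
eef_pos: [496.2, -219.3, 385.0]
ft_force: [-1.6, 0.8, 1.6]
eef_pos: [496.2, -219.2, 383.2]
ft_force: [-2.9, 1.5, 0.8]
```

```bash

python3 -m pendant '[{"x":0,"y":0,"z":0.004,"rx":0,"ry":0,"rz":0,"jaw":0.1},{"x":0,"y":0,"z":0.008,"rx":0,"ry":0,"rz":0,"jaw":0.1},{"x":0,"y":0,"z":0.012,"rx":0,"ry":0,"rz":0,"jaw":0.1}]' | grep -E "eef|ft"
```

```text
eef_pos: [496.2, -219.3, 381.6]
ft_force: [-1.8, 0.8, 6.7]
```

```bash

python3 -m pendant '[{"x":0,"y":0,"z":0,"rx":0,"ry":0,"rz":0,"jaw":0.1}]' | grep -E "eef|ft"
python3 -m pendant '[{"x":0,"y":0,"z":0.003,"rx":0,"ry":0,"rz":0,"jaw":0.1},{"x":0,"y":0,"z":0.003,"rx":0,"ry":0,"rz":0,"jaw":0.1}]'
python3 - <<'E'
from h import *
a=cap("scene");crop(a,190,230,270,330,6,"pics/a15.png")
b=cap("side");crop(b,310,160,380,260,6,"pics/b15.png")
E
```

```text
eef_pos: [496.2, -219.3, 381.6]
ft_force: [-1.9, 1.0, 3.2]
t: 21.8
eef_pos: [496.3, -219.3, 381.6]
tcp_rot: [3.138, 0.004, 1.879]
ft_force: [-2.9, 1.8, 8.1]
opening: 0.264
```

View pics/a15.png

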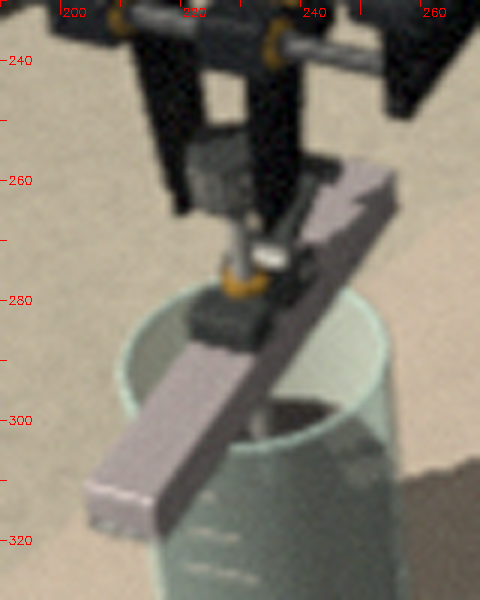

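View pics/b15.png

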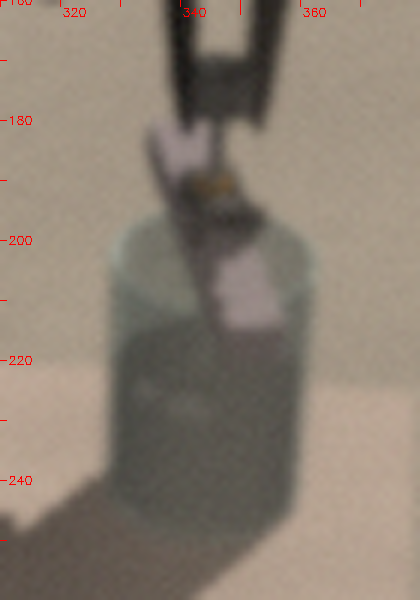

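```bash
python3 - <<'E'
from h import *
a=cap("scene");b=cap("side")
th=np.linspace(0,2*np.pi,181)
for d in (54,58.6,63,68):
    for n,c in(("a",a),("b",b)):
        q=proj(c,np.stack([496.1+42*np.cos(th),-219.3+42*np.sin(th),125-d+0*th],1)); print(d,n,np.round(q.min(0),1),np.round(q.max(0),1))
E
```

```text
54 a [214.5 295.4] [254.7 323.4]
54 b [328.9 211.3] [360.1 228.4]
58.6 a [214.8 297. ] [254.9 324.9]
58.6 b [328.8 212.7] [360.  229.8]
63 a [215.  298.5] [255.  326.4]
63 b [328.8 214.1] [359.9 231.2]
68 a [215.3 300.1] [255.2 328.1]
68 b [328.7 215.6] [359.8 232.8]
```

```bash

python3 -m pendant '[{"x":0,"y":0,"z":-0.003,"rx":0,"ry":0,"rz":0,"jaw":0.1},{"x":0,"y":0,"z":-0.003,"rx":0,"ry":0,"rz":0,"jaw":0.25},{"x":0,"y":0,"z":-0.003,"rx":0,"ry":0,"rz":0,"jaw":0.3},{"x":0,"y":0,"z":-0.003,"rx":0,"ry":0,"rz":0,"jaw":0.35},{"x":0,"y":0,"z":-0.003,"rx":0,"ry":0,"rz":0,"jaw":0.45},{"x":0,"y":0,"z":-0.003,"rx":0,"ry":0,"rz":0,"jaw":0.55},{"x":0,"y":0,"z":-0.003,"rx":0,"ry":0,"rz":0,"jaw":0.6}]'
python3 -m pendant '[{"x":0,"y":0,"z":-0.1,"rx":0,"ry":0,"rz":0,"jaw":0.6},{"x":0,"y":0,"z":-0.4,"rx":0,"ry":0,"rz":0,"jaw":0.6},{"x":0,"y":0,"z":-0.5,"rx":0,"ry":0,"rz":0,"jaw":0.3},{"x":0,"y":0,"z":-0.5,"rx":0,"ry":0,"rz":0,"jaw":0.0},{"x":0,"y":0,"z":-0.5,"rx":0,"ry":0,"rz":0,"jaw":0}]'
python3 - <<'E'
from h import *
w=cap("wrist");a=cap("scene");b=cap("side")
cv2.imwrite("pics/w16.png",w["img"][:,:,::-1])
crop(a,190,200,270,320,5,"pics/a16.png");crop(b,310,130,380,260,5,"pics/b16.png")
E
```

```text
t: 22.88
eef_pos: [496.2, -219.3, 381.4]
tcp_rot: [3.139, 0.003, 1.879]
ft_force: [-0.3, -0.8, 0.7]
opening: 0.577
t: 23.5
eef_pos: [495.8, -219.0, 455.5]
tcp_rot: [3.14, 0.002, 1.879]
ft_force: [1.2, 0.1, 0.4]
opening: 0.338
```

View pics/w16.png

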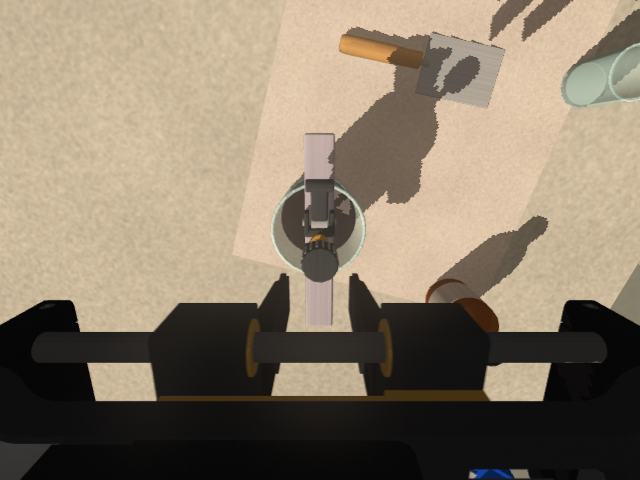

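View pics/a16.png

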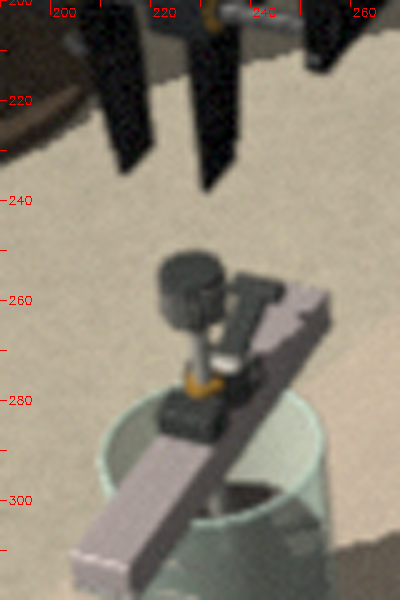

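View pics/b16.png

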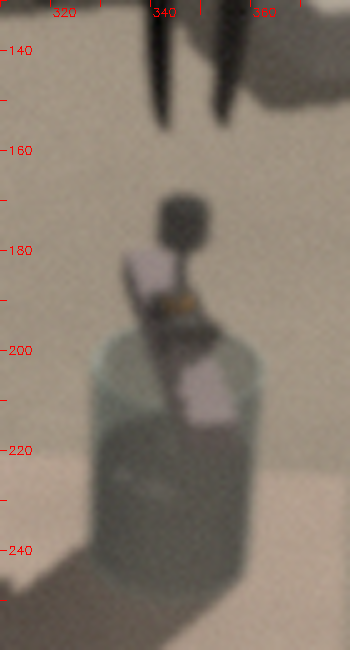

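```bash
python3 - <<'E'
from h import *
w=cap("wrist");print(onz(w,319.5,184,176)); print(proj(w,[480.9,-170.5,172]))
gplan([480.7,-169.6,200],107.7,0,off=190)
E
```

```text
[ 482.09028512 -171.96691665  176.        ]
[318.59335616 181.15672426]
TCP [ 480.7 -169.6  390. ] xyz [0.347 0.002 0.436] rot [ 0.002  0.003 -0.001] F [-0.6 -0.   0.3] open 0.172 t 23.7
```

```bash

python3 -m pendant '[{"x":0.15,"y":0,"z":0,"rx":0,"ry":0,"rz":0,"jaw":0},{"x":0.345,"y":0.003,"z":0,"rx":0,"ry":0,"rz":0,"jaw":0},{"x":0.345,"y":0.003,"z":0,"rx":0,"ry":0,"rz":0,"jaw":0},{"x":0.345,"y":0.003,"z":0.2,"rx":0,"ry":0,"rz":0,"jaw":0},{"x":0.345,"y":0.003,"z":0.4,"rx":0,"ry":0,"rz":0,"jaw":0},{"x":0.345,"y":0.003,"z":0.436,"rx":0,"ry":0,"rz":0,"jaw":0},{"x":0.345,"y":0.003,"z":0.436,"rx":0,"ry":0,"rz":0,"jaw":0}]'
python3 - <<'E'
from h import *
w=cap("wrist");a=cap("scene");b=cap("side")
cv2.imwrite("pics/w17.png",w["img"][:,:,::-1])
crop(a,180,190,290,320,5,"pics/a17.png");crop(b,310,130,390,250,5,"pics/b17.png")
gplan([480.7,-169.6,180],107.7,0,off=190)
E
```

```text
t: 24.58
eef_pos: [481.1, -169.9, 391.3]
tcp_rot: [3.139, 0.004, 1.879]
ft_force: [-0.3, 0.2, 0.1]
opening: 0.005
TCP [ 480.7 -169.6  370. ] xyz [ 0.003 -0.002  0.146] rot [ 0.005  0.006 -0.001] F [-0.4 -1.   0.1] open 0.005 t 24.73
```

View pics/w17.png

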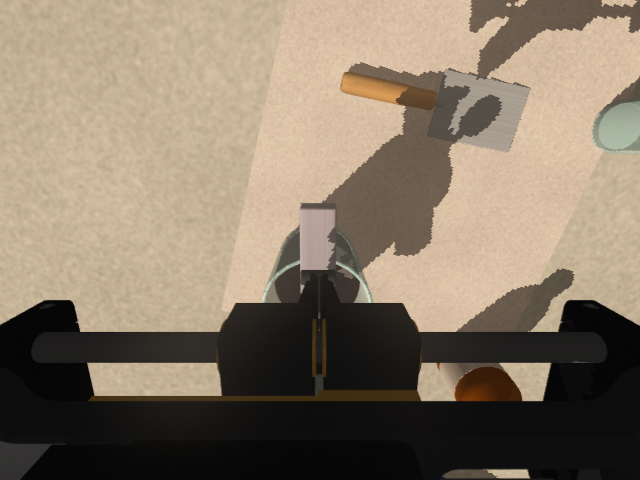

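View pics/a17.png

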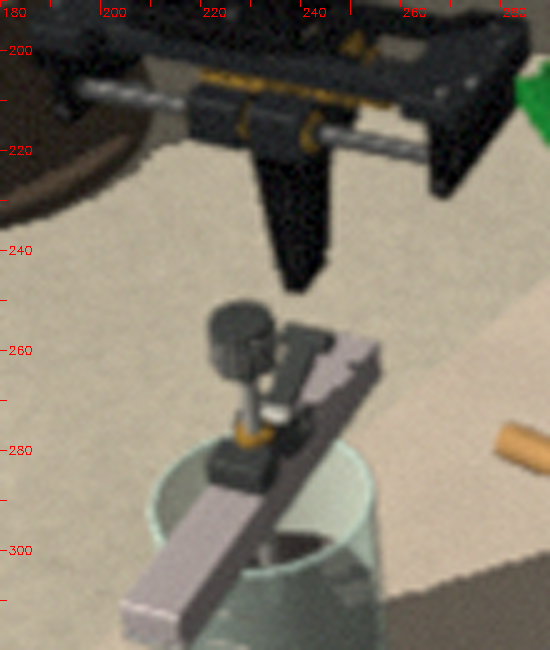

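View pics/b17.png

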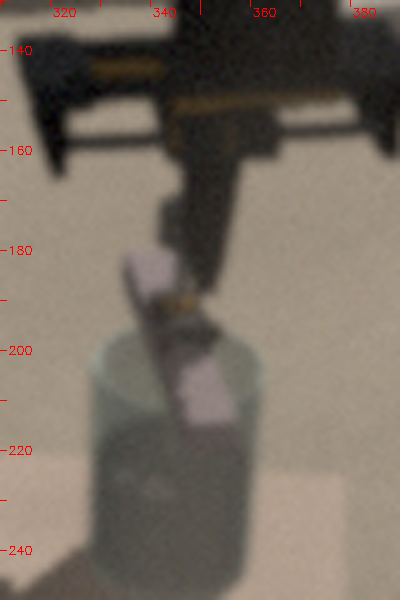

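```bash

python3 -m pendant '[{"x":0,"y":0,"z":0.07,"rx":0,"ry":0,"rz":0,"jaw":0},{"x":0,"y":0,"z":0.14,"rx":0,"ry":0,"rz":0,"jaw":0},{"x":0,"y":0,"z":0.155,"rx":0,"ry":0,"rz":0,"jaw":0},{"x":0,"y":0,"z":0.168,"rx":0,"ry":0,"rz":0,"jaw":0},{"x":0,"y":0,"z":0.18,"rx":0,"ry":0,"rz":0,"jaw":0},{"x":0,"y":0,"z":0.193,"rx":0,"ry":0,"rz":0,"jaw":0},{"x":0,"y":0,"z":0.207,"rx":0,"ry":0,"rz":0,"jaw":0},{"x":0,"y":0,"z":0.22,"rx":0,"ry":0,"rz":0,"jaw":0},{"x":0,"y":0,"z":0.22,"rx":0,"ry":0,"rz":0,"jaw":0}]'
```

```text
t: 25.85
eef_pos: [481.0, -169.9, 357.7]
tcp_rot: [3.139, 0.004, 1.879]
ft_force: [0.7, -0.2, -0.9]
opening: 0.001
```

```bash

python3 -m pendant '[{"x":0,"y":0,"z":0.013,"rx":0,"ry":0,"rz":0,"jaw":0},{"x":0,"y":0,"z":0.02,"rx":0,"ry":0,"rz":0,"jaw":0}]'
python3 - <<'E'
from h import *
a=cap("scene");b=cap("side")
crop(a,200,210,280,310,6,"pics/a18.png");crop(b,310,150,380,240,6,"pics/b18.png")
E
```

```text
t: 26.1
eef_pos: [481.0, -169.9, 354.7]
tcp_rot: [3.139, 0.003, 1.879]
ft_force: [-1.2, 1.6, 1.1]
opening: 0.007
```

View pics/a18.png

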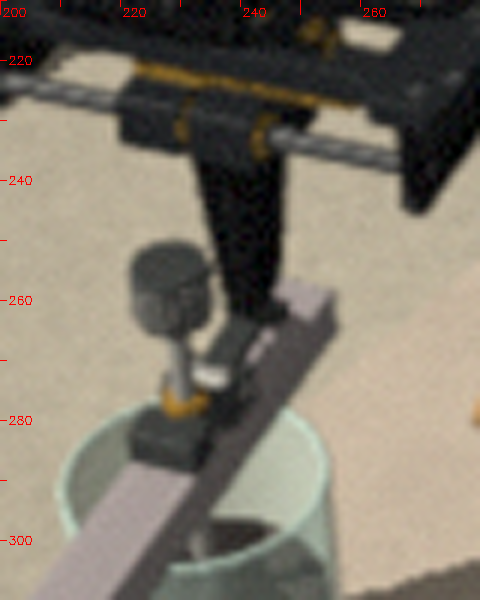

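View pics/b18.png

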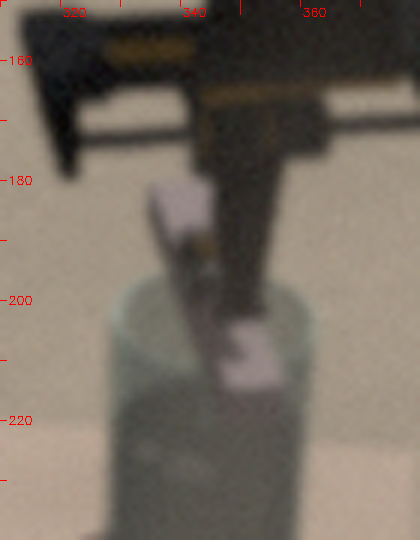

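```bash

python3 -m pendant '[{"x":0,"y":0,"z":0.006,"rx":0,"ry":0,"rz":0,"jaw":0},{"x":0,"y":0,"z":0.012,"rx":0,"ry":0,"rz":0,"jaw":0}]' | grep -E "eef|ft"
python3 -m pendant '[{"x":0,"y":0,"z":0.006,"rx":0,"ry":0,"rz":0,"jaw":0},{"x":0,"y":0,"z":0.009,"rx":0,"ry":0,"rz":0,"jaw":0}]' | grep -E "eef|ft"
```

```text
eef_pos: [481.0, -169.9, 353.0]
ft_force: [-1.0, 1.4, 3.3]
eef_pos: [481.0, -169.9, 351.6]
ft_force: [0.6, 1.1, 1.0]
```

```bash

python3 -m pendant '[{"x":0,"y":0,"z":0.004,"rx":0,"ry":0,"rz":0,"jaw":0},{"x":0,"y":0,"z":0.004,"rx":0,"ry":0,"rz":0,"jaw":0}]' | grep -E "eef|ft"
```

```text
eef_pos: [481.0, -169.9, 351.1]
ft_force: [-1.0, 1.5, 1.9]
```

```bash

python3 -m pendant '[{"x":0,"y":0,"z":0.005,"rx":0,"ry":0,"rz":0,"jaw":0},{"x":0,"y":0,"z":0.005,"rx":0,"ry":0,"rz":0,"jaw":0}]' | grep -E "eef|ft"
python3 -m pendant '[{"x":0,"y":0,"z":0.005,"rx":0,"ry":0,"rz":0,"jaw":0},{"x":0,"y":0,"z":0.005,"rx":0,"ry":0,"rz":0,"jaw":0}]' | grep -E "eef|ft"
```

```text
eef_pos: [481.0, -169.8, 350.8]
ft_force: [-1.2, 3.1, 8.4]
eef_pos: [481.0, -169.8, 350.4]
ft_force: [-3.1, 4.0, 12.6]
```

```bash

python3 -m pendant '[{"x":0,"y":0,"z":-0.02,"rx":0,"ry":0,"rz":0,"jaw":0},{"x":0,"y":0,"z":-0.15,"rx":0,"ry":0,"rz":0,"jaw":0},{"x":0,"y":0,"z":-0.45,"rx":0,"ry":0,"rz":0,"jaw":0},{"x":0,"y":0,"z":-0.8,"rx":0,"ry":0,"rz":0,"jaw":0},{"x":0.2,"y":0,"z":-1,"rx":0,"ry":0,"rz":0,"jaw":0},{"x":0.5,"y":0,"z":-1,"rx":0,"ry":0,"rz":0,"jaw":0},{"x":0.5,"y":0,"z":-1,"rx":0,"ry":0,"rz":0,"jaw":0}]'
python3 - <<'E'
from h import *
w=cap("wrist");a=cap("scene");b=cap("side")
cv2.imwrite("pics/w19.png",w["img"][:,:,::-1])
crop(a,190,230,270,330,6,"pics/a19.png");crop(b,310,150,380,260,5,"pics/b19.png")
E
```

```text
t: 28.32
eef_pos: [456.9, -96.3, 499.8]
tcp_rot: [3.138, 0.004, 1.881]
ft_force: [0.1, 0.1, 0.3]
opening: 0.002
```

View pics/w19.png

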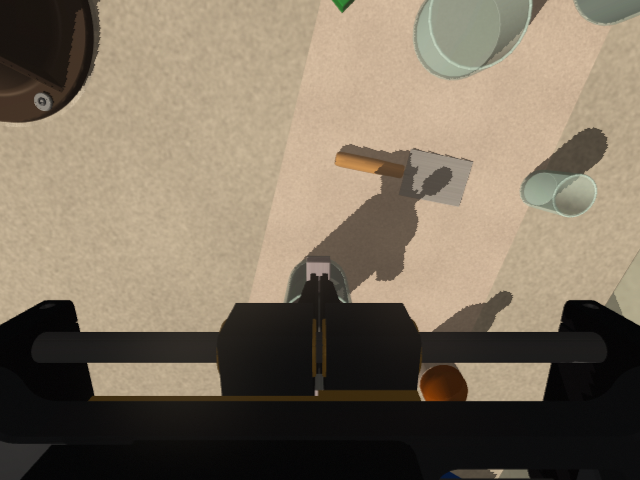

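View pics/a19.png

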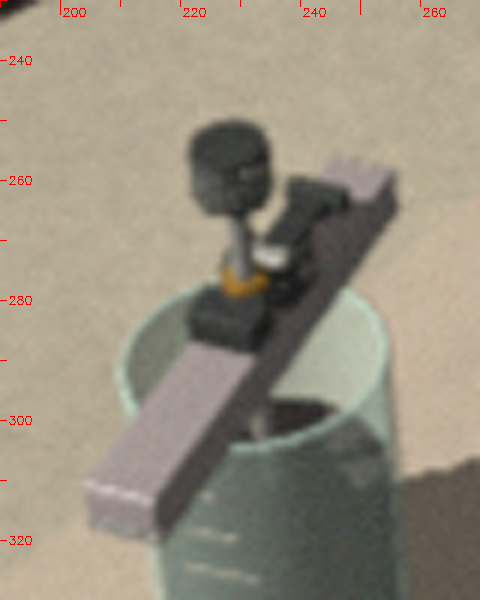

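View pics/b19.png

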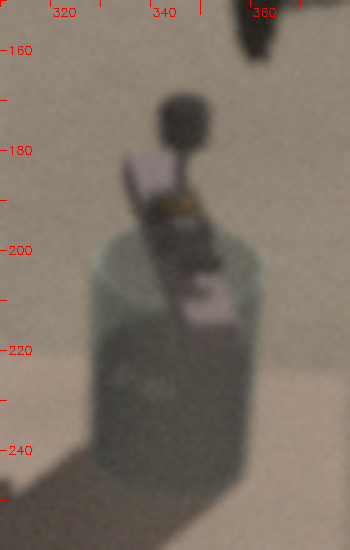

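```bash
python3 - <<'E'
from h import *
a=cap("scene");b=cap("side")
M=Ro.from_euler("z",17.1,degrees=True)
for dz,(y,z) in [("raised",(50,47)),("half",(53,39)),("flat",(54,31))]:
    for x in (-11,11): print(dz,x,proj(a,np.array([496.1,-219.3,124.7])+M.apply((x,y,z))).round(1),proj(b,np.array([496.1,-219.3,124.7])+M.apply((x,y,z))).round(1))
print("head",tri([(a,228.3,257.7),(b,346.8,174.5)]))
crop(a,225,240,265,280,14,"pics/a20.png")
E
```

```text
raised -11 [236.6 256.7] [354.5 196.3]
raised 11 [246.2 258.9] [345.8 196.8]
half -11 [237.6 258.9] [354.5 199.7]
half 11 [247.2 261.1] [345.8 200.2]
flat -11 [238.2 261.6] [354.4 202.7]
flat 11 [247.7 263.8] [345.8 203.2]
head (array([ 496.00469638, -218.54237653,  207.80088577]), [array([0.3, 0.2]), array([ 0.2, -0.1])])
```

View pics/a20.png

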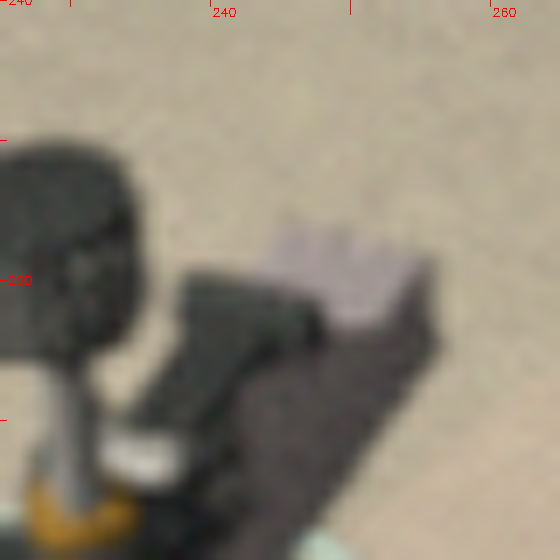

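```bash
python3 -c "
from cell import env
print(env.state()['t'],env.job_done())"
```

```text
the job is handed in; nothing more can be done
28.575 None
```

The depth gauge is standing flat across the middle of the beaker, its rod resting on the cement and locked. I handed the job in at 28.6 s of the 54 s allowed.

- **Moving the gauge:** I lifted it off the dish by the bare end of its beam. It tipped about 11° in the grip, so I levelled it above the beaker before setting it down. The camera fit then put it within 1° of level and about 1 mm of the rim's centre. I eased it down at roughly 9 N on the rim and let go.
- **Lowering the rod:** I gripped the rod by its head and lowered it until it stopped moving while the force rose to 8 N. That gives a reading of about 58.6 mm below the rim. The visible edge of the cement in both fixed cameras fits that depth. A separate camera fix on the head gave about 57.5 mm, which is within the calibration error.
- **Locking:** I pressed the lever to its end stop, where the force rose to about 12 N without further movement. In the last scene picture the thumb roll is where it should be with the lever flat.
- **Last look:** The gauge and beaker were still in place, and the robot was clear of everything with no contact force. The spatula and the other things in view showed no sign of being disturbed, though I did not measure their positions. No check failed.

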